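Change the blade insert of a hand slicer

ROBOT

A 6-joint arm with a two-finger parallel gripper is mounted at the origin on a cart in front of the work surface, level with it; the furniture and walls round the work are solid. World frame = base frame: x ahead of the robot, y to its left, z up, the work surface at z = 0. Lengths are in m, angles in rad, forces in N, time in s.
With the tool pointing down it reaches from about 0.35 to 0.775 m from the base axis. Payload 5.5 kg.
Tool frame: the origin (TCP) lies midway between the tips of the shut fingers; the grasp point (between the pads) lies 19 mm behind it; z points along the fingers, y is the direction in which the jaws open and shut (so a half turn about z gives the same grasp; the last joint's range is limited). The gripper opens to 85 mm and grips with 20 to 120 N. Pads are 22 mm wide; open, the fingers measure 114 mm over their backs; the gripper's body (76 mm by 85 mm) begins 54 mm behind the grasp point. The pads swing forward as they close: fully open they stand 13 mm farther back than shut.
Start: joints at [-1.375, 0.313, 0.046, 1.304, 0, 1.431], TCP at [0.189, -0.543, 0.231] pointing down, gripper open.
Joint ranges: [-2.76, 2.76], [-0.86, 1.69], [-1.03, 1.26], [-2.2, 2.34], [-1.47, 1.5], [-3.14, 3.14]. Speed limits (rad/s): [2.57, 2.57, 3.14, 3.14, 3.14, 3.14].

INTERFACE

Orientations are given as a unit quaternion [w, x, y, z].
In Python, from bench import r gives the robot as it stands.
- The arm moves only by the tool step_arm, never from a script. Its argument "targets" is a list of rows, each a list of 7 numbers: the shift along the tool's x, y, z in cm, then the turn, a rotation vector about the tool's x, y, z in degrees, then the opening in per cent of the stroke, from 0 (shut) to 100 (fully open). A call has 1 to 10 rows; each row shifts and turns the commanded pose from where the row before left it, along the tool's axes as they then stand; what a row does not reach is not made up. A row lasts 1/8 s, in which the tool goes at most 62.5 mm and 10.7 degrees, less where a joint would pass 70% of its speed; a pose out of reach is approached as far as the arm can. A call is refused whole if a number of a shift passes 6.25 or a number of a turn 10.7, either way. A call with a gripper value outside its range is refused whole. The fingers move at their own pace and stop on an object; "newtons" is the grip in N (left out, the last holds). Time passes only in rows, so rows that do not move let the fingers close. It gives the time, the measured TCP pose, the force and the opening at its end, in the units of the state.
- r.read_state(): the state, without advancing time (a new reading comes with each control period).
- r.capture(name): name is "scene" or "top" or "wrist"; returns the picture (400x640x3 uint8, blue, green, red); there is no depth.
- r.get_calibration(name): a dict with "fx", "fy", "cx", "cy" (pixels), "xyz" and "orientation" of the camera in the world; the wrist camera has in their place "T_tool_cam" (4x4, takes a point from camera to tool coordinates, whose origin is the TCP and whose axes are the flange's). Camera axes: x right, y down, z forward; pixel columns grow to the right and rows downward; lengths in m; the calibration is good to about 2 mm. The wrist camera is an equidistant fisheye: a pixel r from the principal point sees the ray r / f radians off the axis. A picture is of the moment at which its call begins: read the wrist's pose just before it. get_calibration takes no time and is no camera call.
- r.hand_in(): hands the job in, once; it reports no verdict.
The state is a dict: "time_s": time; "qpos": joint angles; "joint_vel": joint speeds; "tau": joint torques, N m; "eef_pos": TCP position; "tool_rot": TCP orientation; "contact_force": force on the tool from outside, world axes, zero at the start; "ft_torque": the same for the moment, N m; "gripper_width": opening from 0.0 (shut) to 1.0 (fully open).
Only numpy, scipy, OpenCV 4.12 (cv2) and the standard library are available. Lean on these libraries where they do the work, as an engineer would, in place of code of your own. Each camera call takes 0.05 s, during which the arm holds its last target.

TASK

The hand slicer is set up with its plain slicing blade; change it over to the julienne blade, the one with the row of upright teeth. Swing the clamp lever right open, lift the plain blade out and lay it down in the empty tray, then lay the julienne blade flat in the slicer with its notch over the locating pin and swing the lever back until it snaps fully shut. Leave the mug, the egg timer and the teaspoon where they are.

Things in the scene. Friction and masses are not known exactly. Their poses are not given: they have to be found in the camera images.
- deck: Sloping deck of the hand slicer, fixed: steel plates, white side beams. Rises 28 degrees away from the robot. Origin: centre of the blade bay on its seat, 78 mm above the worktop; x uphill, y across to the left, z square to the deck. A seated insert has its origin and axes here (3 mm play) and lies flush in the 6 mm deep bay. Beams: y 49 to 58 mm each side, 14 mm above seat, left one cut away at the tab.
- pin (a point): Foot of the steel locating pin on the seat, at x 0, y -38 mm of the deck, right end of the bay; axes as the deck. The pin is 8 mm thick, tapered at the top, stands 10 mm up square to the deck and takes the insert's notch with 1.7 mm play each side.
- lever (a joint): Black clamp lever, right side of the slicer (rad): 0 shut, handle pointing downhill, forked foot 0.4 mm over the insert's notched end; 1.9 right open at its stop, handle swung up and over to uphill about the deck's y axis. Over-centre spring, at most 0.5 N m (6 N at the grip): pulls shut below 0.75, open above, stays at both ends. An insert lying on the pin keeps it from shutting.
- lever_grip (a point): Middle of the lever's grip; moves and turns with the lever, axes as the deck's when shut. The lever is 12 mm thick here (along y) and 13 mm high and ends 13 mm further out. Outside the right beam; 40 mm above the seat when shut. Pinched across its thickness it can turn between the fingers.
- lever_hinge (a point): Axis of the lever's hinge, fixed: x 36, y -67, z 14 mm of the deck; axes as the deck. With the lever shut the grip lies at x -84, z +26 mm from it in deck axes, 88 mm away, and goes round it on a circle.
- plain_blade: Insert with one plain straight blade, grey carrier, at first clamped in the slicer. Carrier 64 (x) x 92 (y) x 6 mm, 40 to 85 g; finger tab on its +y side; open notch 11.4 mm wide, 14 mm deep in mid -y side. Origin: centre of carrier underside; x the way the cutting edge faces, y to the tab, z up from the cutting face.
- plain_blade_tab (a point): Grip point of the plain insert's finger tab: x 0, y 78, z 5 mm of the insert, axes as the insert. The tab is 28 mm wide (x), 10 mm thick, from y = 46 to 96 mm, underside level with the carrier's. In the slicer and in a tray it sticks out sideways into free air.
- julienne_blade: Insert with blade and a row of seven upright teeth 7 mm high, grey carrier, at first in a tray. Carrier 64 (x) x 92 (y) x 6 mm, 40 to 85 g; finger tab on its +y side; open notch 11.4 mm wide, 14 mm deep in mid -y side. Origin: centre of carrier underside; x the way the cutting edge faces, y to the tab, z up from the cutting face.
- julienne_blade_tab (a point): Grip point of the julienne insert's finger tab: x 0, y 78, z 5 mm of the insert, axes as the insert. The tab is 28 mm wide (x), 10 mm thick, from y = 46 to 96 mm, underside level with the carrier's. In the slicer and in a tray it sticks out sideways into free air.
- julienne_blade_notch (a point): Point on the underside of the julienne insert that comes over the pin's foot: x 0, y -38 mm of the insert, axes as the insert.
- tray_empty: The tray that is empty at first. White tray 80 (x) x 108 (y) mm, fixed; origin: centre of underside. Carries an insert, axes along the tray's, origin 20 mm above the tray's; rim 26 mm high leaves 4 mm play all round, with a 40 mm gap in the +y side for the tab.
- tray_julienne: The tray in which the julienne blade lies at first. White tray 80 (x) x 108 (y) mm, fixed; origin: centre of underside. Carries an insert, axes along the tray's, origin 20 mm above the tray's; rim 26 mm high leaves 4 mm play all round, with a 40 mm gap in the +y side for the tab.
- mug: Cream mug, 78 x 116 x 101 mm, bystander behind the trays; origin at its foot.
- egg_timer: Round wind-up egg timer, 66 mm wide, 55 mm high, bystander; origin at its foot.
- teaspoon: Pale metal teaspoon, 139 mm long, bystander; origin at its underside.
Not all that is in view belongs to the job. What is shaped like the julienne_blade but red is not meant.

How it is judged:
By the outcome, as a careful person would: the job done as asked, in the order asked, and still so for the second after the job is handed in, with the robot touching nothing.
It also fails if it takes over 72 s, if anything falls off the work surface, if the arm or the gripper's body presses on something with over 40 N, if the wrist force passes 120 N, or if a joint passes its speed limit or range.

## Working session

There is one attempt and no reset: what is moved stays moved. The work goes in short steps, Python scripts to look and compute and a tool call to move; the robot and the scene stay as the last step left them, time stands still between calls to the robot, and variables do not carry over. Pictures are saved under pics/ and viewed, and the job is handed in when it is done.

Besides the shell and the picture viewer there is one more tool, called after "Request:" as name(argument=value, ...), one argument or row to a line, values as JSON. step_arm: Moves the arm, as the interface text tells. Its arguments: {"type":"object","properties":{"targets":{"type":"array"},"newtons":{"type":"number"}},"required":["targets"]}

```bash
ls; mkdir -p pics
python3 - <<'E'
from bench import r
import cv2
print(r.read_state())
for n in ["scene","top","wrist"]:
    print(n,r.get_calibration(n))
    cv2.imwrite(f"pics/{n}0.png",r.capture(n))
E
```

```text
pics
{'time_s': 0.0, 'qpos': array([-1.37462154e+00,  3.14009164e-01,  4.49989950e-02,  1.30358755e+00,
       -6.64829695e-06,  1.43119406e+00]), 'joint_vel': array([ 1.35585779e-04,  4.07900739e-04, -4.52723977e-05,  2.11472904e-04,
       -8.14355456e-04, -6.37663054e-04]), 'tau': array([ 1.25758594e-03, -4.80627036e+01,  2.98532170e+01,  1.93453190e-02,
       -2.41863745e-05,  1.29872143e-05]), 'eef_pos': array([ 0.18935432, -0.5424018 ,  0.23041206]), 'tool_rot': array([-9.00240531e-04,  9.85939394e-01,  1.67100870e-01, -2.87967110e-05]), 'contact_force': array([-0.09779303, -0.35775497, -0.29455863]), 'ft_torque': array([-0.01220189,  0.02630728, -0.04766574]), 'gripper_width': 1.0056027109206254}
scene {'fx': 422.6691215529962, 'fy': 422.6691215529962, 'cx': 313.0089590379657, 'cy': 202.3022757811129, 'xyz': array([-0.03026144,  0.87559794,  0.83022785]), 'orientation': array([ 0.14738521, -0.27768585,  0.85011046, -0.42246937])}
top {'fx': 375.29176148848524, 'fy': 375.29176148848524, 'cx': 321.3048306494747, 'cy': 204.90301822052027, 'xyz': array([0.48264436, 0.1049113 , 1.33585494]), 'orientation': array([-0.02013715,  0.71613561, -0.69731317,  0.02232994])}
wrist {'fx': 309.70691628693146, 'fy': 309.70691628693146, 'cx': 321.09301947154404, 'cy': 189.32647533852992, 'T_tool_cam': array([[ 5.81626669e-04, -9.46093408e-01, -3.23893385e-01,
         8.22277083e-02],
       [ 9.99999709e-01,  7.10068993e-04, -2.78378930e-04,
         9.09942077e-05],
       [ 4.93359120e-04, -3.23893129e-01,  9.46093546e-01,
        -1.41453858e-01],
       [ 0.00000000e+00,  0.00000000e+00,  0.00000000e+00,
         1.00000000e+00]])}
```

View pics/scene0.png

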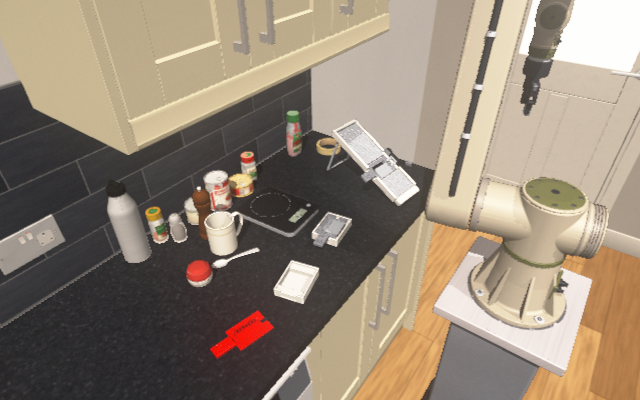

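View pics/top0.png

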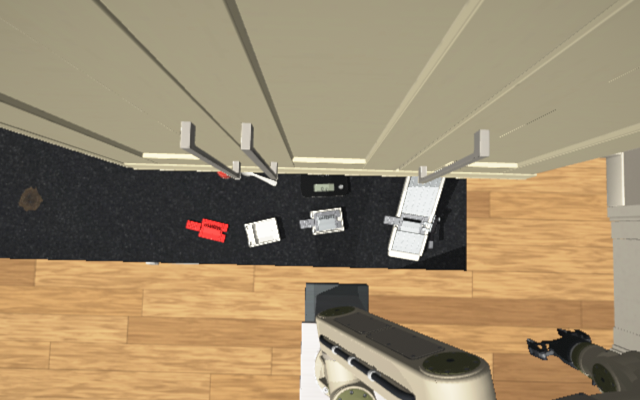

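View pics/wrist0.png

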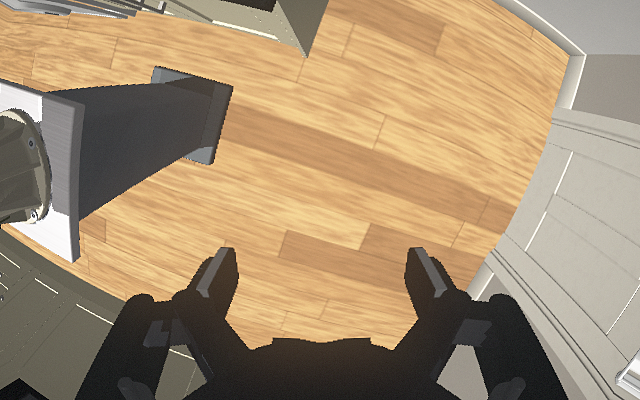

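Run:
```python
import cv2
t=cv2.imread("pics/top0.png");s=cv2.imread("pics/scene0.png")
def c(im,x0,y0,x1,y1,k,n): cv2.imwrite(f"pics/{n}.png",cv2.resize(im[y0:y1,x0:x1],None,fx=k,fy=k,interpolation=cv2.INTER_CUBIC))
c(t,370,165,470,275,5.4,"c1")
c(t,180,180,350,260,4.6,"c2")
c(s,320,110,430,210,5.4,"c3")
c(s,180,190,360,370,3.3,"c4")
```

```text
(no output)
```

View pics/c1.png

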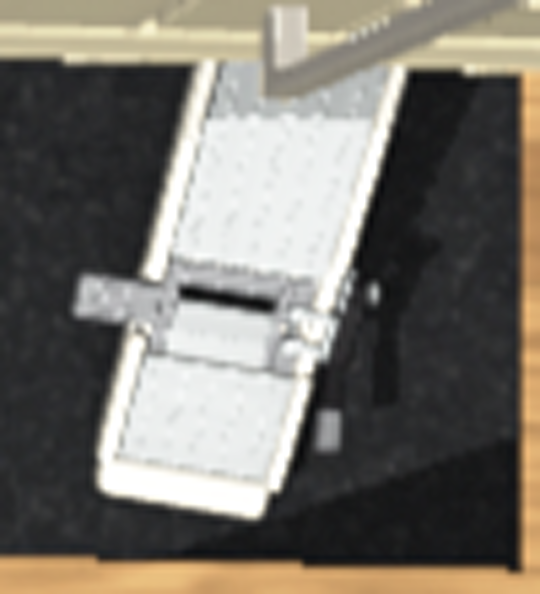

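View pics/c2.png

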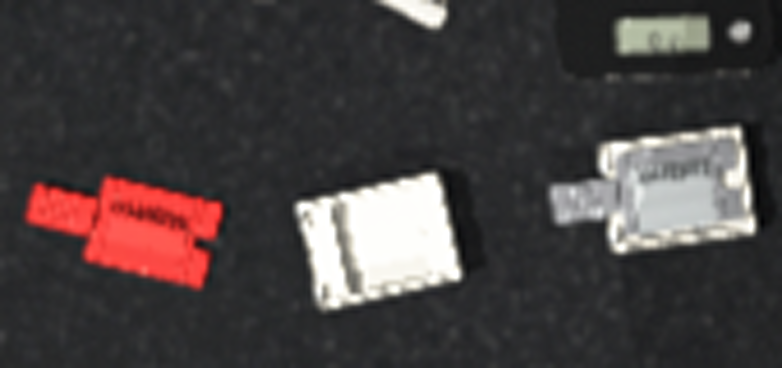

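View pics/c3.png

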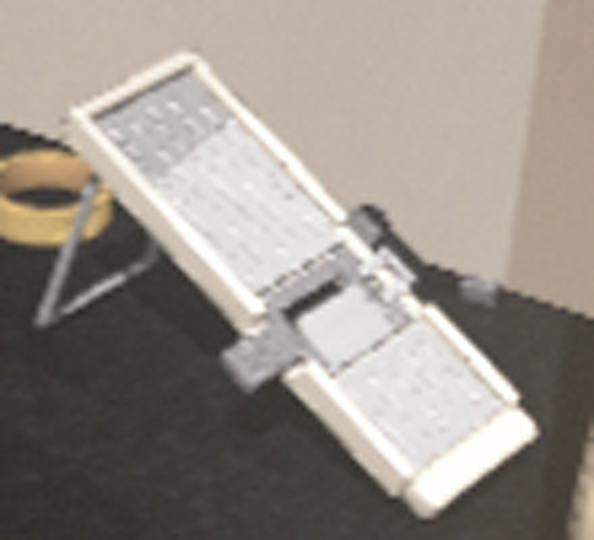

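View pics/c4.png

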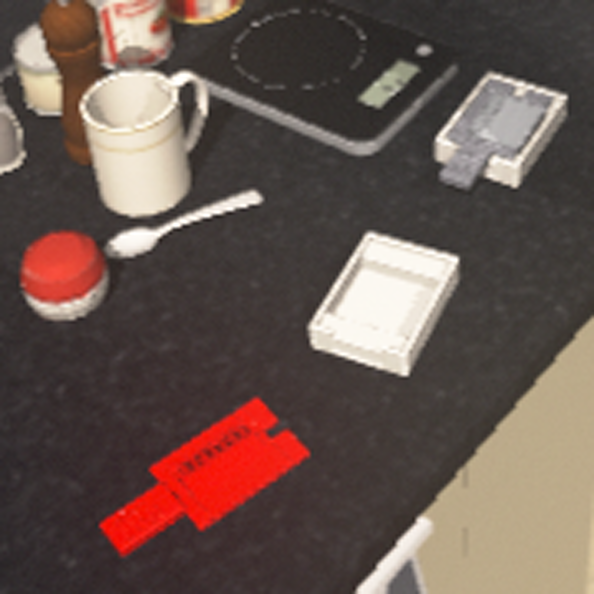

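```bash
cat > h.py <<'E'
import numpy as np, cv2
from scipy.spatial.transform import Rotation as R
from scipy.optimize import least_squares
def q2R(q): return R.from_quat([q[1],q[2],q[3],q[0]]).as_matrix()
CAL={"scene":dict(f=422.6691215529962,c=(313.0089590379657,202.3022757811129),t=np.array([-0.03026144,0.87559794,0.83022785]),R=q2R([0.14738521,-0.27768585,0.85011046,-0.42246937])),
"top":dict(f=375.29176148848524,c=(321.3048306494747,204.90301822052027),t=np.array([0.48264436,0.1049113,1.33585494]),R=q2R([-0.02013715,0.71613561,-0.69731317,0.02232994]))}
Ttc=np.array([[5.81626669e-04,-9.46093408e-01,-3.23893385e-01,8.22277083e-02],[9.99999709e-01,7.10068993e-04,-2.78378930e-04,9.09942077e-05],[4.93359120e-04,-3.23893129e-01,9.46093546e-01,-1.41453858e-01],[0,0,0,1]])
class Wrist:
    def __init__(s,pos,q):
        T=np.eye(4);T[:3,:3]=q2R(q);T[:3,3]=pos
        C=T@Ttc; s.R=C[:3,:3]; s.t=C[:3,3]
    def ray(s,u,v):
        d=np.array([u-321.093,v-189.3265]); r_=np.hypot(*d); th=r_/309.7069
        a=np.array([*(d/max(r_,1e-9)*np.sin(th)),np.cos(th)]); return s.t,s.R@a
    def proj(s,P):
        p=(np.atleast_2d(P)-s.t)@s.R; rho=np.hypot(p[:,0],p[:,1]); th=np.arctan2(rho,p[:,2])
        return p[:,:2]/rho[:,None]*th[:,None]*309.7069+[321.093,189.3265]
class Pin:
    def __init__(s,n):
        c=CAL[n]; s.R=c["R"];s.t=c["t"];s.f=c["f"];s.c=np.array(c["c"])
    def ray(s,u,v):
        return s.t,s.R@np.array([(u-s.c[0])/s.f,(v-s.c[1])/s.f,1])
    def proj(s,P):
        p=(np.atleast_2d(P)-s.t)@s.R; return p[:,:2]/p[:,2:]*s.f+s.c
def atz(cam,u,v,z):
    o,d=cam.ray(u,v); return o+d*(z-o[2])/d[2]
def flat(x,y,yaw,z,P):
    return np.asarray(P)@R.from_euler('z',yaw).as_matrix().T+[x,y,z]
def deckR(yaw): return R.from_euler('z',yaw).as_matrix()@R.from_euler('y',-28,degrees=True).as_matrix()
def deck(x,y,yaw,P): return np.asarray(P)@deckR(yaw).T+[x,y,0.078]
def fit(fn,obs,x0,**k):
    "obs: list of (cam, P(3), (u,v))"
    def res(p): return np.concatenate([(c.proj(fn(p,P))[0]-np.array(uv)) for c,P,uv in obs])
    s=least_squares(res,x0,loss='soft_l1',**k); return s.x,res(s.x).reshape(-1,2)
def snap(name,r):
    s=r.read_state(); im=r.capture("wrist"); cv2.imwrite(f"pics/{name}.png",im)
    np.savez(f"pics/{name}.npz",p=s["eef_pos"],q=s["tool_rot"]); print("t",s["time_s"],s["eef_pos"].round(4),s["tool_rot"].round(4)); return im
def W(name):
    d=np.load(f"pics/{name}.npz"); return Wrist(d["p"],d["q"])
def crop(src,x0,y0,x1,y1,k,n):
    im=cv2.imread(f"pics/{src}.png"); cv2.imwrite(f"pics/{n}.png",cv2.resize(im[y0:y1,x0:x1],None,fx=k,fy=k,interpolation=cv2.INTER_CUBIC))
E
python3 - <<'E'
from h import *
T=Pin("top")
c1=lambda u,v:(370+u/5.4,165+v/5.4)
c2=lambda u,v:(180+u/4.6,180+v/4.6)
print("cabinet edge? ", atz(T,330,170,.45))
for n,uv,z in [("tabUL",(80,274),.09),("tabLL",(74,316),.09),("beamLtop",(200,70),.15),("beamLbot",(102,470),.03),("grip",(328,430),.09),("frontL",(100,490),.02),("frontR",(262,515),.02)]:
    print(n,atz(T,*c1(*uv),z).round(3))
print("empty");
for uv in [(300,200),(440,172),(463,280),(320,308)]: print(atz(T,*c2(*uv),.026).round(3))
print("jul")
for uv in [(603,145),(742,127),(755,234),(612,252)]: print(atz(T,*c2(*uv),.026).round(3))
print(atz(T,*c2(553,187),.03).round(3),atz(T,*c2(556,222),.03).round(3))
E
```

```text
cabinet edge?  [0.61963166 0.08440288 0.45      ]
tabUL [ 0.527 -0.11   0.09 ]
tabLL [ 0.501 -0.107  0.09 ]
beamLtop [ 0.647 -0.168  0.15 ]
beamLbot [ 0.404 -0.136  0.03 ]
grip [ 0.436 -0.263  0.09 ]
frontL [ 0.391 -0.137  0.02 ]
frontR [ 0.377 -0.242  0.02 ]
empty
[0.49  0.365 0.026]
[0.514 0.26  0.026]
[0.433 0.24  0.026]
[0.409 0.347 0.026]
jul
[0.537 0.137 0.026]
[0.554 0.032 0.026]
[0.473 0.02  0.026]
[0.457 0.128 0.026]
[0.504 0.174 0.03 ] [0.478 0.171 0.03 ]
```

```bash
cat >> h.py <<'E'
from scipy.spatial.transform import Slerp
def toolR(xdir,zdir=(0,0,-1)):
    z=np.array(zdir,float);z/=np.linalg.norm(z);x=np.array(xdir,float);x-=z*(x@z);x/=np.linalg.norm(x)
    return np.stack([x,np.cross(z,x),z],1)
def rowsfor(p0,R0,p1,R1,op,n=None,step=.055,ang=9.5):
    rv=R.from_matrix(R0.T@R1).as_rotvec(degrees=True)
    m=max(int(np.ceil(np.linalg.norm(np.array(p1)-p0)/step)),int(np.ceil(np.abs(rv).max()/ang)),1) if n is None else n
    p,Q=np.array(p0),np.array(R0); out=[]
    for i in range(m):
        f=(i+1)/m; pt=p0+(np.array(p1)-p0)*f; Rt=R0@R.from_rotvec(rv*f,degrees=True).as_matrix()
        d=np.round(Q.T@(pt-p)*100,2); w=np.round(R.from_matrix(Q.T@Rt).as_rotvec(degrees=True),2)
        p=p+Q@d/100; Q=Q@R.from_rotvec(w,degrees=True).as_matrix()
        out.append([*[float(a)+0 for a in d],*[float(a)+0 for a in w],op])
    return out,p,Q
def plan(wps,start=None):
    "wps: list of (pos,R,open[,n])"
    if start is None:
        from bench import r
        s=r.read_state(); start=(s["eef_pos"],q2R(s["tool_rot"]))
    p,Q=start; allr=[]
    for w in wps:
        o,p,Q=rowsfor(p,Q,w[0],w[1] if w[1] is not None else Q,w[2],w[3] if len(w)>3 else None); allr+=o
    for i in range(0,len(allr),10): print("call:",[[int(a) if a==int(a) else a for a in x] for x in allr[i:i+10]])
    return p,Q
E
python3 - <<'E'
from h import *
yaw=-.13
plan([([.50,-.15,.28],toolR([-np.cos(yaw),-np.sin(yaw),0]),100)])
E
```

```text
call: [[2.49, -1.58, -0.29, 0, -0.01, -9.02, 100], [2.7, -1.17, -0.29, 0, 0, -9.02, 100], [2.85, -0.73, -0.28, 0, -0.01, -9.02, 100], [2.93, -0.27, -0.29, 0, -0.01, -9.01, 100], [2.94, 0.18, -0.29, 0, 0, -9.02, 100], [2.87, 0.65, -0.29, 0, -0.01, -9.02, 100], [2.74, 1.09, -0.29, 0, -0.01, -9.02, 100], [2.53, 1.5, -0.29, 0, 0, -9.02, 100], [2.26, 1.89, -0.29, 0, -0.01, -9.02, 100], [1.95, 2.21, -0.29, 0, -0.01, -9.01, 100]]
call: [[1.57, 2.49, -0.29, 0, 0, -9.02, 100], [1.16, 2.71, -0.29, 0, -0.01, -9.02, 100], [0.72, 2.85, -0.29, 0, -0.01, -9.02, 100], [0.26, 2.93, -0.29, 0, 0, -9.02, 100], [-0.19, 2.94, -0.3, 0, -0.01, -9.02, 100], [-0.66, 2.87, -0.29, 0, -0.01, -9.01, 100], [-1.1, 2.73, -0.29, -0.01, 0, -9.02, 100]]
```

Request:
step_arm(
  targets=[
    [2.5,-1.6,-0.3,0,0,-9,100],
    [2.7,-1.2,-0.3,0,0,-9,100],
    [2.85,-0.7,-0.3,0,0,-9,100],
    [2.9,-0.3,-0.3,0,0,-9,100],
    [2.9,0.2,-0.3,0,0,-9,100],
    [2.9,0.65,-0.3,0,0,-9,100],
    [2.7,1.1,-0.3,0,0,-9,100],
    [2.5,1.5,-0.3,0,0,-9,100],
    [2.3,1.9,-0.3,0,0,-9,100],
    [1.95,2.2,-0.3,0,0,-9,100],
  ],
)

```text
time_s: 1.4
eef_pos: [0.3725, -0.3115, 0.2612]
tool_rot: [-0.0, 0.577, 0.817, 0.0]
contact_force: [1.1, -0.6, 0.6]
gripper_width: 1.0
```

Request:
step_arm(
  targets=[
    [1.6,2.5,-0.3,0,0,-9,100],
    [1.2,2.7,-0.3,0,0,-9,100],
    [0.7,2.85,-0.3,0,0,-9,100],
    [0.3,2.9,-0.3,0,0,-9,100],
    [-0.2,2.9,-0.3,0,0,-9,100],
    [-0.7,2.9,-0.3,0,0,-9,100],
    [-1.1,2.7,-0.3,0,0,-9,100],
    [0,0,0,0,0,0,100],
    [0,0,0,0,0,0,100],
  ],
)

```text
time_s: 2.52
eef_pos: [0.4999, -0.1517, 0.2819]
tool_rot: [-0.0, 0.068, 0.998, -0.0]
contact_force: [1.1, -0.2, 0.3]
gripper_width: 1.0
```

Run:
```python
from h import *
from bench import r
snap("w1",r); print(r.read_state()["qpos"])
crop("w1",0,0,640,400,1.25,"w1b")
```

```text
t 2.525 [ 0.4999 -0.1517  0.2819] [-4.000e-04  6.850e-02  9.977e-01 -1.000e-04]
[-4.48659702e-01  2.01278485e-01  2.14460318e-02  1.39164378e+00
 -4.51562588e-04 -3.11236299e-01]
```

View pics/w1b.png

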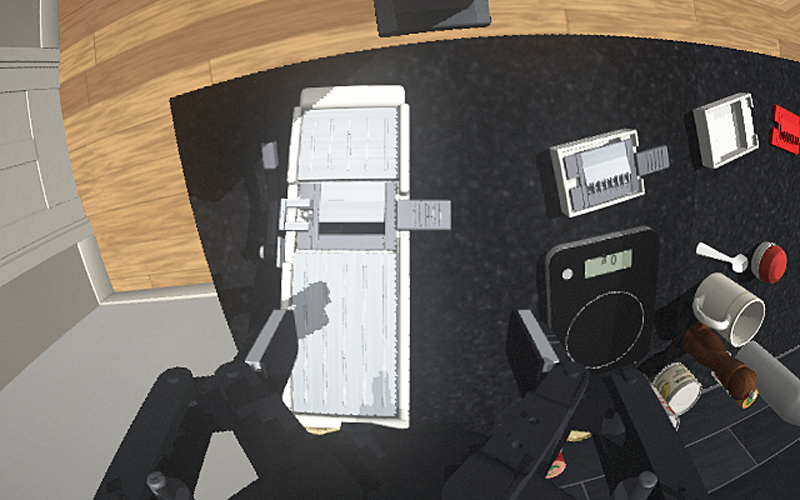

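Run:
```python
from h import *
crop("w1",200,55,370,215,4.7,"w1c")
crop("w1",430,60,640,190,3.8,"w1d")
```

```text
(no output)
```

View pics/w1c.png

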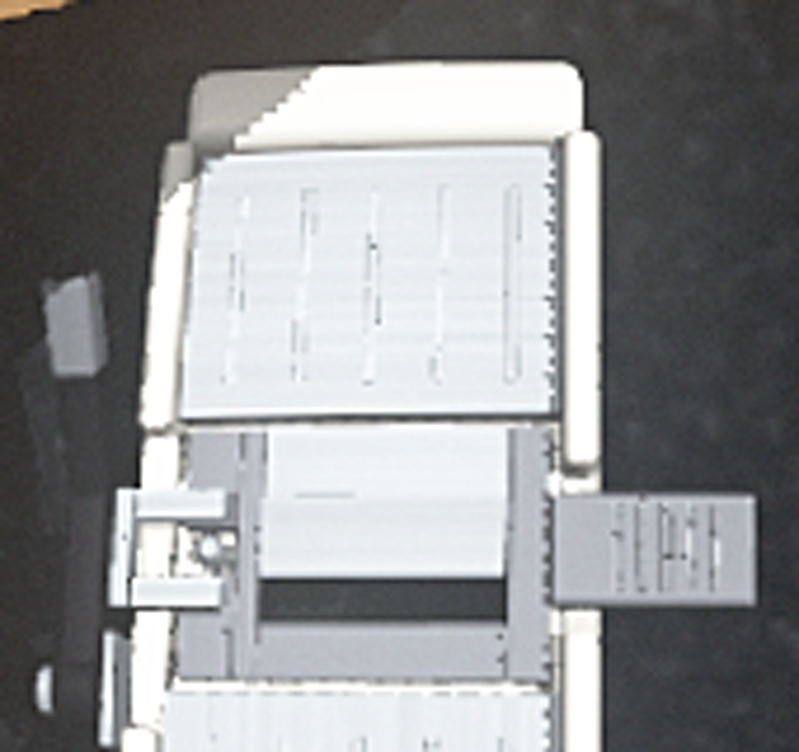

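View pics/w1d.png

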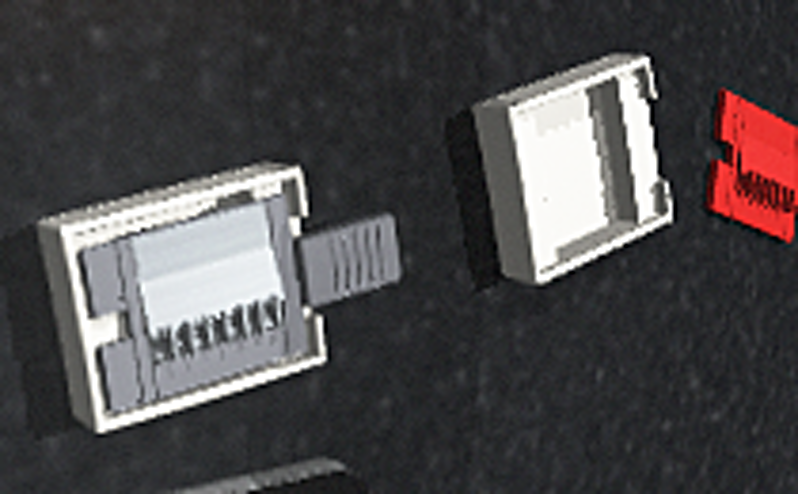

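```bash
cat > f1.py <<'E'
from h import *
w=W("w1"); c=lambda u,v:(200+u/4.7,55+v/4.7); d=lambda u,v:(430+u/3.8,60+v/3.8)
f=lambda p,P:deck(*p,P)
mm=lambda *a:np.array(a)/1000
obs=[(w,mm(-14,96,10),c(755,495)),(w,mm(14,96,10),c(757,605)),(w,mm(32,-46,6),c(175,682)),(w,mm(32,46,6),c(548,680)),(w,mm(-32,46,6),c(552,425)),(w,mm(-32,-46,6),c(185,428)),(w,mm(0,-38,10),c(208,548))]
p,res=fit(f,obs,[.495,-.195,-.13]); print("deck",p,res.round(1).tolist())
T=Pin("top"); S=Pin("scene")
c1=lambda u,v:(370+u/5.4,165+v/5.4);c3=lambda u,v:(320+u/5.4,110+v/5.4)
print("chk top tab ends",(T.proj(f(p,[mm(-14,96,10),mm(14,96,10)]))-[370,165])*5.4,"seen 80,274 74,316")
print("chk scene tab ends",(S.proj(f(p,[mm(-14,96,10),mm(14,96,10)]))-[320,110])*5.4)
e=mm(-84,0,26)*101/88+mm(36,-67,14)
print("lever end px",(w.proj(f(p,e))-[200,55])*4.7, "grip",(w.proj(f(p,mm(-48,-67,40)))-[200,55])*4.7)
# trays
for n,pts,x0 in [("jul",[((-40,-54,26),d(40,228)),((40,-54,26),d(100,430)),((40,54,26),d(326,358)),((-40,54,26),d(300,168)),((-14,96,30),d(393,214)),((14,96,30),d(400,278))],[.505,.08,.15]),
 ("emp",[((-40,-54,26),d(476,105)),((40,-54,26),d(540,283)),((40,54,26),d(672,215)),((-40,54,26),d(648,56))],[.46,.30,.2])]:
    p,res=fit(lambda p,P:flat(p[0],p[1],p[2],0,P),[(w,mm(*P),uv) for P,uv in pts],x0); print(n,p,res.round(1).tolist())
E
python3 f1.py
```

```text
deck [ 0.50899767 -0.20426207 -0.13911087] [[0.0, -0.5], [0.2, 0.2], [-0.3, -0.5], [0.2, 0.5], [-0.4, 0.0], [0.5, 0.2], [-0.3, 0.1]]
chk top tab ends [[ 71.855842   309.51478858]
 [ 81.71661008 269.44480808]] seen 80,274 74,316
chk scene tab ends [[250.09627283 384.99522068]
 [218.45984937 350.27965478]]
lever end px [[ 73.96211585 271.63713559]] grip [[ 73.5694332  325.65251423]]
jul [0.50828136 0.07892827 0.16137388] [[4.0, -0.2], [-1.8, 1.2], [-0.4, 1.1], [-0.4, -0.9], [0.3, -1.0], [0.5, 0.0]]
emp [0.46205951 0.30328133 0.25995403] [[7.5, 0.2], [-1.4, 0.2], [0.0, 0.4], [-0.2, -1.3]]
```

```bash
cat >> h.py <<'E'
DK=(0.5090,-0.2043,-0.1391)
mm=lambda *a:np.array(a)/1000
def leverpt(th,rad=88.):
    a=np.arctan2(26,-84)-th; return deck(*DK,mm(36+rad*np.cos(a),-67,14+rad*np.sin(a)))
LR=toolR([-np.cos(DK[2]),-np.sin(DK[2]),0])
E
python3 - <<'E'
from h import *
g=leverpt(0); print(g,leverpt(1.9))
plan([(g+[0,0,.06],LR,55),(g+[0,0,-.014],LR,55)])
E
```

```text
[ 0.43907436 -0.26216357  0.09077049] [ 0.5369004  -0.27585962  0.19439285]
call: [[1.12, -2.94, 3.28, 0, -0.01, 0.02, 55], [1.12, -2.93, 3.28, -0.01, -0.01, 0.03, 55], [1.13, -2.94, 3.29, 0, -0.01, 0.02, 55], [1.12, -2.94, 3.28, 0, -0.01, 0.03, 55], [0, 0, 3.7, 0, 0, 0, 55], [0, 0, 3.7, 0, 0, 0, 55]]
```

Request:
step_arm(
  targets=[
    [1.12,-2.94,3.28,0,0,0,55],
    [1.12,-2.94,3.28,0,0,0,55],
    [1.12,-2.94,3.28,0,0,0,55],
    [1.12,-2.94,3.28,0,0,0,55],
    [0,0,0,0,0,0,55],
    [0,0,0,0,0,0,55],
  ],
)

```text
time_s: 3.32
eef_pos: [0.4399, -0.2624, 0.1517]
tool_rot: [0.0, 0.069, 0.998, -0.0]
contact_force: [0.3, 0.1, -0.0]
gripper_width: 0.551
```

Run:
```python
from h import *
from bench import r
snap("w2",r)
crop("w2",120,100,520,400,2,"w2b")
w=W("w2"); print(w.proj(leverpt(0)),w.proj(leverpt(0,101.)),r.read_state()["gripper_width"])
```

```text
t 3.325 [ 0.4399 -0.2624  0.1517] [ 2.000e-04  6.870e-02  9.976e-01 -0.000e+00]
[[321.25594178 205.56073419]] [[321.30074704 187.26222575]] 0.5478819419391123
```

View pics/w2b.png

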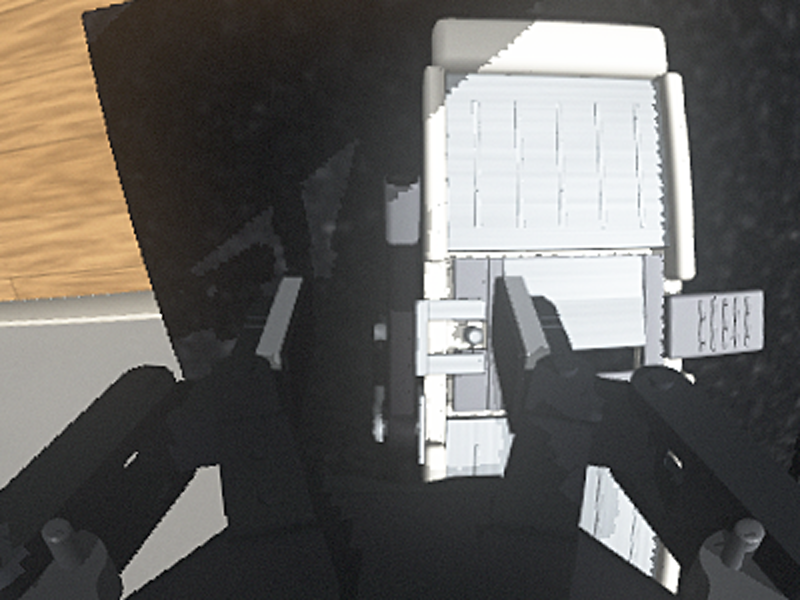

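Request:
step_arm(
  targets=[
    [0,0,3.7,0,0,0,45],
    [0.1,0,3.8,0,0,0,40],
    [0,0,0,0,0,0,40],
    [0,0,0,0,0,0,10],
    [0,0,0,0,0,0,5],
    [0,0,0,0,0,0,0],
    [0,0,0,0,0,0,0],
  ],
  newtons=35,
)

```text
time_s: 4.25
eef_pos: [0.4405, -0.2629, 0.0781]
tool_rot: [0.002, 0.068, 0.998, -0.001]
contact_force: [0.3, 0.0, 6.5]
gripper_width: 0.131
```

Run:
```python
from h import *
from bench import r
s=r.read_state(); print(s["eef_pos"],s["gripper_width"],s["contact_force"])
snap("w3",r)
off=s["eef_pos"]-leverpt(0); print(off)
wp=[(leverpt(t)+off,None,0,1) for t in np.linspace(0,1.87,19)[1:]]
plan(wp)
```

```text
[ 0.44046936 -0.26292278  0.07806777] 0.13110582394214945 [0.30695397 0.02693991 6.52231672]
t 4.25 [ 0.4405 -0.2629  0.0781] [ 0.0017  0.0677  0.9977 -0.0011]
[ 0.00139499 -0.0007592  -0.01270272]
call: [[0.12, 0, -0.9, 0, 0, 0, 0], [0.03, 0, -0.92, 0, 0, 0, 0], [-0.07, 0, -0.91, 0, 0, 0, 0], [-0.16, -0.01, -0.9, 0, 0, 0, 0], [-0.26, 0, -0.88, 0, 0, 0, 0], [-0.34, 0, -0.84, 0, 0, 0, 0], [-0.43, -0.01, -0.81, 0, 0, 0, 0], [-0.51, 0, -0.75, 0, 0, 0, 0], [-0.59, 0, -0.7, 0, 0, 0, 0], [-0.66, -0.01, -0.64, 0, 0, 0, 0]]
call: [[-0.72, 0, -0.56, 0, 0, 0, 0], [-0.77, 0, -0.49, 0, 0, 0, 0], [-0.82, -0.01, -0.4, 0, 0, 0, 0], [-0.86, 0, -0.32, 0, 0, 0, 0], [-0.88, 0, -0.22, 0, 0, 0, 0], [-0.91, -0.01, -0.14, 0, 0, 0, 0], [-0.91, 0, -0.04, 0, 0, 0, 0], [-0.91, 0, 0.06, 0, 0, 0, 0]]
```

View pics/w3.png

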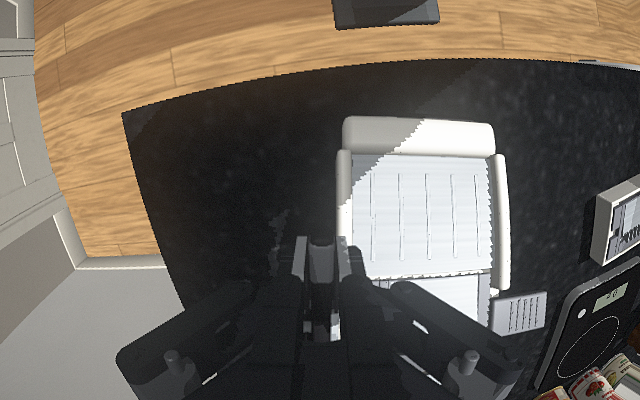

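Request:
step_arm(
  targets=[
    [0.12,0,-0.9,0,0,0,0],
    [0.03,0,-0.92,0,0,0,0],
    [-0.07,0,-0.91,0,0,0,0],
    [-0.16,0,-0.9,0,0,0,0],
    [-0.26,0,-0.88,0,0,0,0],
    [-0.34,0,-0.84,0,0,0,0],
    [-0.43,0,-0.81,0,0,0,0],
    [-0.51,0,-0.75,0,0,0,0],
    [-0.59,0,-0.7,0,0,0,0],
    [-0.66,0,-0.64,0,0,0,0],
  ],
)

```text
time_s: 5.55
eef_pos: [0.4673, -0.2664, 0.159]
tool_rot: [-0.0, 0.068, 0.998, -0.001]
contact_force: [0.6, -4.5, -5.9]
gripper_width: 0.134
```

Request:
step_arm(
  targets=[
    [-0.72,0,-0.56,0,0,0,0],
    [-0.77,0,-0.49,0,0,0,0],
    [-0.82,0,-0.4,0,0,0,0],
    [-0.86,0,-0.32,0,0,0,0],
    [-0.88,0,-0.22,0,0,0,0],
    [-0.91,0,-0.14,0,0,0,0],
    [-0.91,0,-0.04,0,0,0,0],
    [-0.91,0,0.06,0,0,0,0],
    [0,0,0,0,0,0,0],
  ],
)

```text
time_s: 6.68
eef_pos: [0.5353, -0.2759, 0.1806]
tool_rot: [0.0, 0.068, 0.998, -0.001]
contact_force: [-0.1, -5.9, -0.8]
gripper_width: 0.134
```

Run:
```python
from h import *
from bench import r
snap("w4",r)
print(r.read_state()["eef_pos"]-leverpt(1.87))
```

```text
t 6.675 [ 0.5353 -0.2759  0.1806] [ 4.000e-04  6.780e-02  9.977e-01 -1.000e-03]
[ 0.00085054 -0.00037699 -0.01411195]
```

View pics/w4.png

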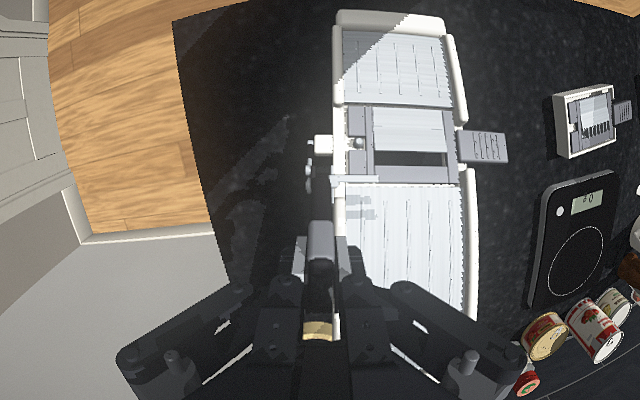

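Request:
step_arm(
  targets=[
    [0,0,0,0,0,0,45],
    [0,0,0,0,0,0,50],
    [0,0,-4,0,0,0,60],
    [0,0,-4,0,0,0,60],
    [0,0,0,0,0,0,60],
  ],
)

```text
time_s: 7.35
eef_pos: [0.5362, -0.2753, 0.2638]
tool_rot: [0.003, 0.067, 0.998, -0.001]
contact_force: [0.7, -0.3, -0.7]
gripper_width: 0.6
```

```bash
cat >> h.py <<'E'
DRm=deckR(DK[2])
TR=np.stack([-DRm[:,1],-DRm[:,0],-DRm[:,2]],1)  # tool x=-deck y, y=-deck x, z=-normal
def dp(x,y,z): return deck(*DK,mm(x,y,z))
E
python3 - <<'E'
from h import *
from bench import r
print(np.linalg.det(TR)); s=r.read_state(); p=s["eef_pos"]
print(dp(0,79,-13))
yr=toolR([np.sin(DK[2]),-np.cos(DK[2]),0])
plan([(dp(0,79,70),TR,60)])
E
```

```text
1.0000000000000002
[ 0.52599768 -0.12690926  0.06652168]
call: [[0.7, 1.46, 1.23, 2.16, -2.17, -8.78, 60], [0.51, 1.6, 1.15, 2.16, -2.17, -8.79, 60], [0.29, 1.7, 1.08, 2.16, -2.18, -8.78, 60], [0.07, 1.77, 1, 2.16, -2.17, -8.78, 60], [-0.16, 1.8, 0.93, 2.16, -2.17, -8.78, 60], [-0.41, 1.79, 0.88, 2.16, -2.17, -8.79, 60], [-0.65, 1.74, 0.83, 2.16, -2.17, -8.78, 60], [-0.88, 1.66, 0.8, 2.16, -2.18, -8.78, 60], [-1.09, 1.53, 0.77, 2.15, -2.17, -8.78, 60], [-1.29, 1.38, 0.77, 2.16, -2.17, -8.79, 60]]
```

Request:
step_arm(
  targets=[
    [0.7,1.46,1.23,2.16,-2.17,-8.78,60],
    [0.51,1.6,1.15,2.16,-2.17,-8.78,60],
    [0.29,1.7,1.08,2.16,-2.17,-8.78,60],
    [0.07,1.77,1,2.16,-2.17,-8.78,60],
    [-0.16,1.8,0.93,2.16,-2.17,-8.78,60],
    [-0.41,1.79,0.88,2.16,-2.17,-8.78,60],
    [-0.65,1.74,0.83,2.16,-2.17,-8.78,60],
    [-0.88,1.66,0.8,2.16,-2.17,-8.78,60],
    [-1.09,1.53,0.77,2.16,-2.17,-8.78,60],
    [-1.29,1.38,0.77,2.16,-2.17,-8.78,60],
  ],
)

```text
time_s: 8.6
eef_pos: [0.4841, -0.1191, 0.1353]
tool_rot: [0.158, -0.639, 0.731, -0.179]
contact_force: [0.9, -0.3, 0.1]
gripper_width: 0.6
```

Request:
step_arm(
  targets=[
    [0,0,0,0,0,0,60],
    [0,0,0,0,0,0,60],
  ],
)

```text
time_s: 8.85
eef_pos: [0.4858, -0.1211, 0.1371]
tool_rot: [0.158, -0.636, 0.734, -0.18]
contact_force: [0.8, -0.4, 0.7]
gripper_width: 0.597
```

Run:
```python
from h import *
from bench import r
snap("w5",r)
crop("w5",0,0,640,400,1.25,"w5b")
s=r.read_state(); print(s["qpos"]); w=W("w5")
print("tab",w.proj(dp(0,78,10))*1.25,w.proj(dp(-14,96,10))*1.25,w.proj(dp(14,96,10))*1.25,"pin",w.proj(dp(0,-38,10))*1.25)
plan([(dp(0,79,-13),TR,60)])
```

```text
t 8.85 [ 0.4858 -0.1211  0.1371] [ 0.1575 -0.6357  0.7339 -0.1799]
[-0.5078818  -0.1129842  -0.80615504  0.42220273  0.16884736 -1.89684065]
tab [[395.84885777 258.08087627]] [[420.48436086 286.8800794 ]] [[371.81359976 287.09699609]] pin [[394.406323    41.85942384]]
call: [[0, -0.12, 4.07, 0.14, 0.01, -0.1, 60], [0, -0.11, 4.08, 0.15, 0.02, -0.11, 60]]
```

View pics/w5b.png

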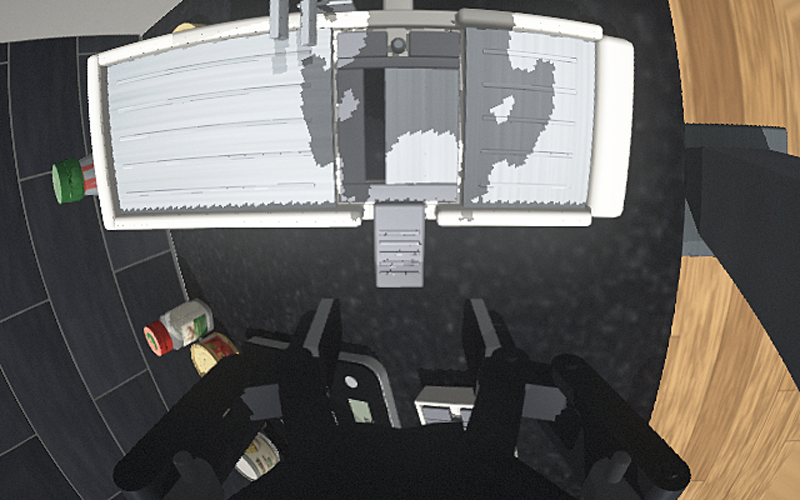

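Request:
step_arm(
  targets=[
    [0,-0.04,4.07,0.14,0,-0.1,60],
    [0,-0.04,4.08,0.15,0,-0.1,60],
    [0,0,0,0,0,0,60],
    [0,0,0,0,0,0,60],
  ],
)

```text
time_s: 9.4
eef_pos: [0.524, -0.1262, 0.0654]
tool_rot: [0.159, -0.637, 0.732, -0.182]
contact_force: [-0.0, -0.1, 0.3]
gripper_width: 0.599
```

Run:
```python
from h import *
from bench import r
s=r.read_state(); print(s["qpos"],s["contact_force"])
print((DRm.T@(s["eef_pos"]-np.array([DK[0],DK[1],.078])))*1000)
snap("w6",r)
crop("w6",160,150,480,400,2.4,"w6b")
```

```text
[-0.47322519  0.07327899 -0.85317362  0.18039429  0.15547865 -1.86949451] [-0.02592342 -0.10235887  0.317849  ]
[ -2.34870824  79.42569371 -12.99170886]
t 9.4 [ 0.524  -0.1262  0.0654] [ 0.1588 -0.6374  0.7318 -0.1818]
```

View pics/w6b.png

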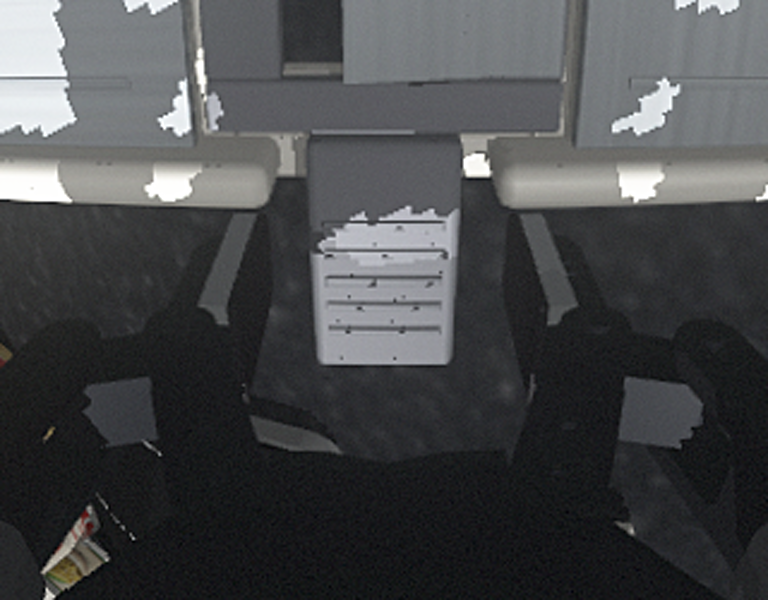

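Request:
step_arm(
  targets=[
    [0,0,0,0,0,0,40],
    [0,0,0,0,0,0,30],
    [0,0,0,0,0,0,15],
    [0,0,0,0,0,0,10],
    [0,0,0,0,0,0,10],
  ],
  newtons=70,
)

```text
time_s: 10.07
eef_pos: [0.5243, -0.1263, 0.0661]
tool_rot: [0.159, -0.637, 0.731, -0.183]
contact_force: [-2.9, 1.0, 6.3]
gripper_width: 0.311
```

Run:
```python
from h import *
from bench import r
s=r.read_state(); print(s["gripper_width"],s["contact_force"],s["ft_torque"])
print((DRm.T@(s["eef_pos"]-np.array([DK[0],DK[1],.078])))*1000)
plan([(s["eef_pos"]+DRm[:,2]*.06,None,10,6)])
```

```text
0.3110712876479806 [-2.86888436  1.02092642  6.33839856] [-0.03102526  0.35288741 -0.06600254]
[ -1.79267704  79.37069961 -12.51609715]
call: [[0, 0, -1, 0, 0, 0, 10], [0, 0, -1, 0, 0, 0, 10], [0, 0, -1, 0, 0, 0, 10], [0, -0.01, -1, 0, 0, 0, 10], [0, 0, -1, 0, 0, 0, 10], [0, 0, -1, 0, 0, 0, 10]]
```

Request:
step_arm(
  targets=[
    [0,0,-0.5,0,0,0,10],
    [0,0,-0.5,0,0,0,10],
    [0,0,-1,0,0,0,10],
    [0,0,-1,0,0,0,10],
    [0,0,-1.5,0,0,0,10],
    [0,0,-2,0,0,0,10],
    [0,0,0,0,0,0,10],
  ],
)

```text
time_s: 10.95
eef_pos: [0.4939, -0.1222, 0.1241]
tool_rot: [0.159, -0.637, 0.731, -0.183]
contact_force: [0.7, 0.3, -0.6]
gripper_width: 0.308
```

Run:
```python
from h import *
from bench import r
s=r.read_state(); print(s["gripper_width"],s["contact_force"],s["ft_torque"],s["qpos"])
snap("w7",r)
crop("w7",0,0,640,400,1.25,"w7b")
```

```text
0.30755172809668063 [ 0.68960684  0.26803149 -0.62617806] [0.07565608 0.51017873 0.0007312 ] [-0.50140605 -0.08262646 -0.8235397   0.36676777  0.16803438 -1.89528748]
t 10.95 [ 0.4939 -0.1222  0.1241] [ 0.1593 -0.6373  0.7313 -0.1833]
```

View pics/w7b.png

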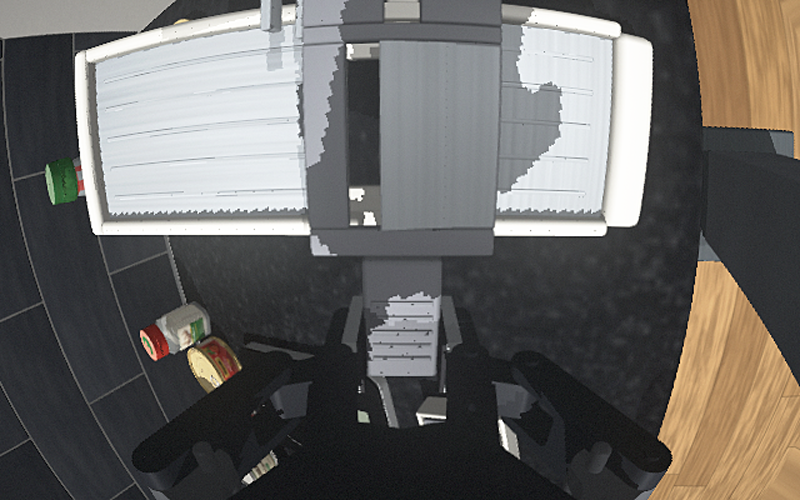

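```bash
cat >> h.py <<'E'
def flatR(yaw): return toolR([np.sin(yaw),-np.cos(yaw),0])
E
python3 - <<'E'
from h import *
from bench import r
s=r.read_state();p=s["eef_pos"]
plan([(p+[-.02,0,.08],None,10),([.37,.38,.20],flatR(.22),10)])
# refine top/scene
crop("top0",235,205,295,260,9,"t2")
crop("scene0",265,250,330,310,9,"s2")
E
```

```text
call: [[0.14, -1.01, -4, 0, 0, 0, 10], [0.14, -1, -3.99, 0, 0, 0, 10], [-4.83, 1.53, -0.78, -2.77, -0.5, -2.01, 10], [-4.89, 1.39, -0.67, -2.78, -0.51, -2, 10], [-4.94, 1.25, -0.56, -2.77, -0.5, -2.01, 10], [-4.99, 1.1, -0.45, -2.78, -0.5, -2, 10], [-5.03, 0.94, -0.37, -2.77, -0.5, -2.01, 10], [-5.06, 0.79, -0.28, -2.78, -0.51, -2.01, 10], [-5.08, 0.62, -0.2, -2.77, -0.5, -2, 10], [-5.11, 0.44, -0.13, -2.78, -0.5, -2.01, 10]]
call: [[-5.12, 0.28, -0.07, -2.77, -0.5, -2, 10], [-5.12, 0.09, -0.01, -2.77, -0.51, -2.01, 10]]
```

View pics/t2.png

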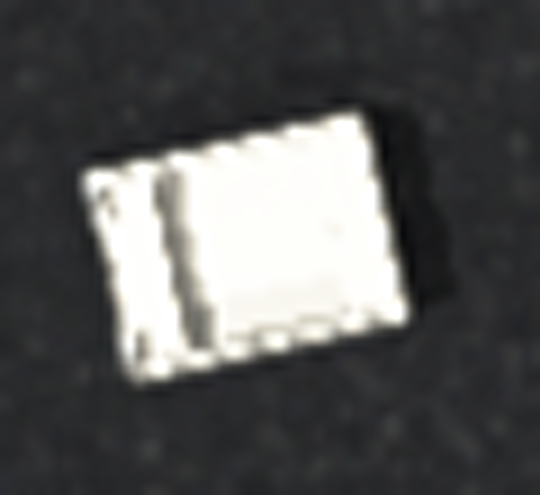

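View pics/s2.png

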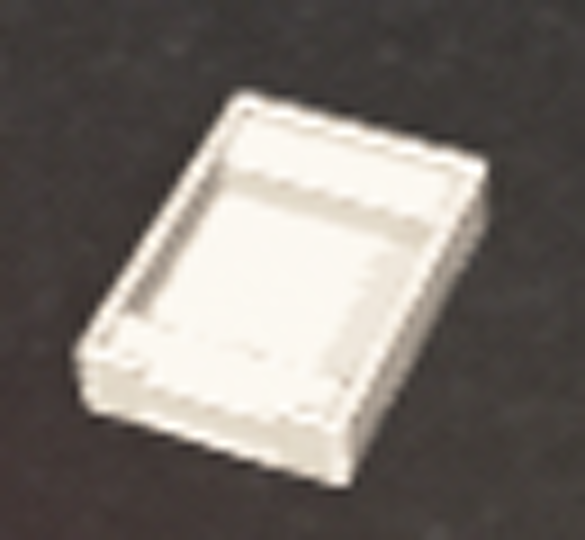

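Request:
step_arm(
  targets=[
    [0.14,-1,-4,0,0,0,10],
    [0.14,-1,-4,0,0,0,10],
    [-4.83,1.53,-0.78,-2.77,-0.5,-2,10],
    [-4.89,1.39,-0.67,-2.77,-0.5,-2,10],
    [-4.94,1.25,-0.56,-2.77,-0.5,-2,10],
    [-4.99,1.1,-0.45,-2.77,-0.5,-2,10],
    [-5.03,0.94,-0.37,-2.77,-0.5,-2,10],
    [-5.06,0.79,-0.28,-2.77,-0.5,-2,10],
    [-5.08,0.62,-0.2,-2.77,-0.5,-2,10],
    [-5.1,0.44,-0.13,-2.77,-0.5,-2,10],
  ],
)

```text
time_s: 12.25
eef_pos: [0.3901, 0.2817, 0.1995]
tool_rot: [-0.032, 0.758, -0.651, 0.036]
contact_force: [1.8, -0.5, -0.4]
gripper_width: 0.308
```

Request:
step_arm(
  targets=[
    [-5.12,0.28,-0.07,-2.77,-0.5,-2,10],
    [-5.12,0.09,0,-2.77,-0.5,-2,10],
    [0,0,0,0,0,0,10],
    [0,0,0,0,0,0,10],
    [0,0,0,0,0,0,10],
  ],
)

```text
time_s: 12.88
eef_pos: [0.3698, 0.3792, 0.1994]
tool_rot: [0.0, 0.78, -0.626, -0.001]
contact_force: [-0.7, -0.7, -1.4]
gripper_width: 0.312
```

Run:
```python
from h import *
from bench import r
snap("w8",r)
crop("w8",0,0,640,400,1.25,"w8b"); print(r.read_state()["qpos"])
```

```text
t 12.875 [0.3698 0.3792 0.1994] [ 2.000e-04  7.798e-01 -6.260e-01 -7.000e-04]
[ 0.64537916  0.23727774 -0.13399299  1.19978447  0.0012995  -1.14316846]
```

View pics/w8b.png

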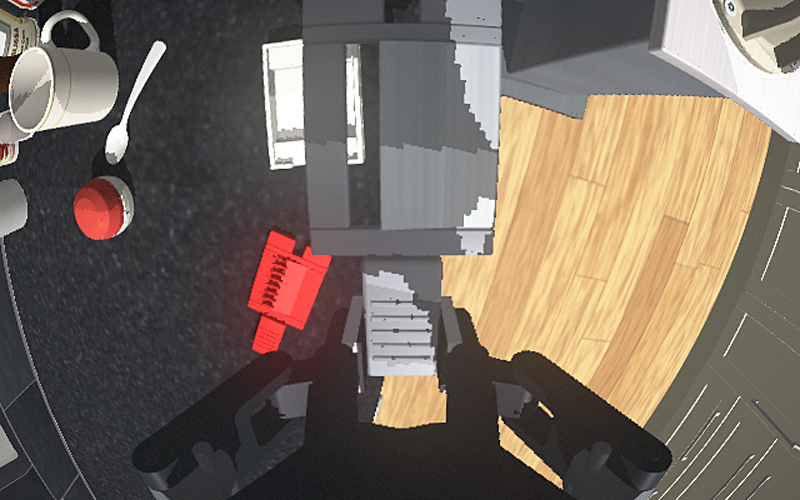

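Run:
```python
from h import *
crop("w8",200,20,310,150,5.5,"w8c")
crop("w8",235,180,415,310,4.4,"w8d")
```

```text
(no output)
```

View pics/w8c.png

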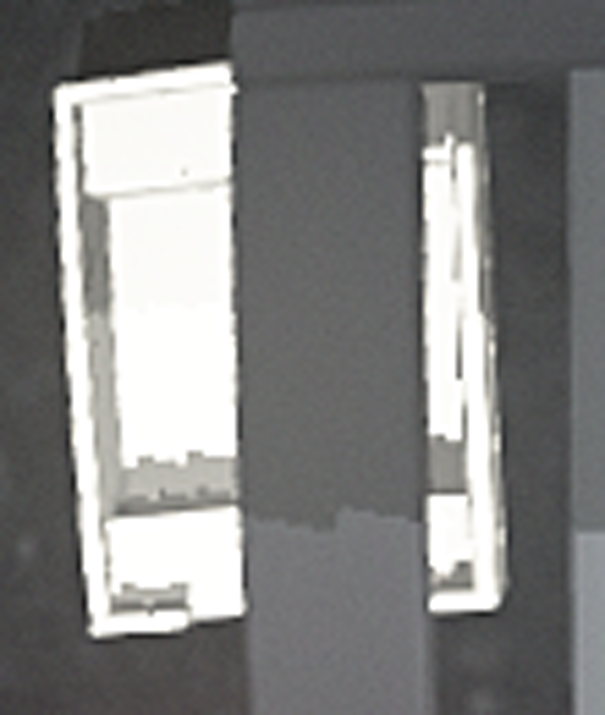

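View pics/w8d.png

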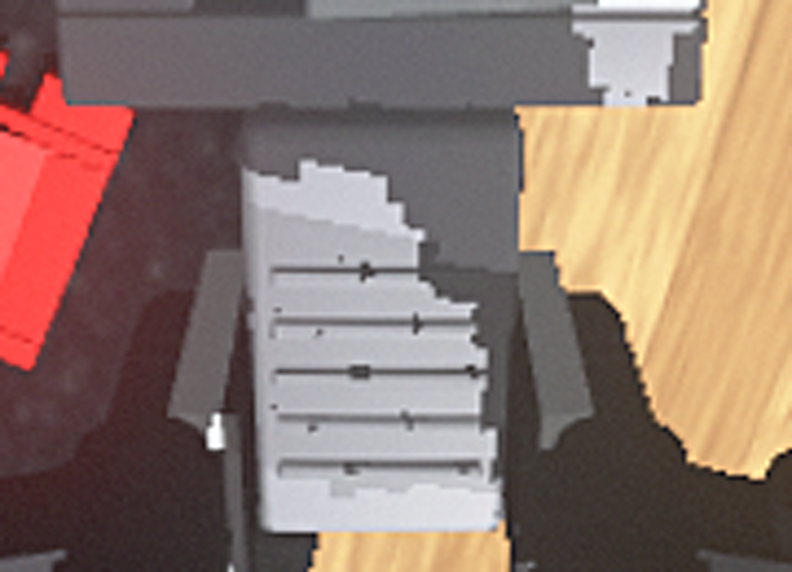

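```bash
cat > f2.py <<'E'
from h import *
w=W("w8"); c=lambda u,v:(200+u/5.5,20+v/5.5); T=Pin("top"); t=lambda u,v:(235+u/9,205+v/9)
S=Pin("scene"); s2=lambda u,v:(265+u/9,250+v/9)
fl=lambda p,P:flat(p[0],p[1],p[2],0,P)
ow=[(w,mm(40,-54,26),c(55,88)),(w,mm(40,54,26),c(90,636)),(w,mm(-40,54,26),c(503,606))]
ot=[(T,mm(40,54,26),t(82,175)),(T,mm(40,-54,26),t(360,112)),(T,mm(-40,-54,26),t(408,320)),(T,mm(-40,54,26),t(130,382))]
os_=[(S,mm(40,-54,26),s2(240,92)),(S,mm(-40,-54,26),s2(488,160)),(S,mm(-40,54,26),s2(348,430)),(S,mm(40,54,26),s2(78,352))]
for n,o in [("w",ow),("t",ot),("s",os_),("all",ow+ot+os_)]:
    p,res=fit(fl,o,[.46,.30,.2]); print(n,p.round(4),res.round(1).tolist())
# insert in tool: params rotvec(3), origin(3) in tool frame; nominal R: cols insert axes in tool: x->-y, y->-x, z->-z
R0=np.array([[0,-1,0],[-1,0,0],[0,0,-1.]])
d=lambda u,v:(235+u/4.4,180+v/4.4)
TQ=np.load("pics/w8.npz"); Rt=q2R(TQ["q"]); pt=TQ["p"]
def ins(q,P): return (np.asarray(P)@(R0@R.from_rotvec(q[:3]).as_matrix()).T+q[3:6])@Rt.T+pt
pts=[((14,96,10),d(263,530)),((-14,96,10),d(500,530)),((32,46,6),d(70,105)),((-32,46,6),d(703,103))]
edge=[(32,242.2,29.),(-32,401.6,24.)]
def resid(q):
    r=[]
    for P,uv in pts: r+=list(w.proj(ins(q,mm(*P)))[0]-uv)
    for (x,u,v),y in zip(edge,q[6:8]): r+=list(w.proj(ins(q,[x/1000,y,.006]))[0]-[u,v])
    r+=list(q[:2]/.01*.3)
    return np.array(r)
q=least_squares(resid,[0,0,0,.079,0,-.0125,-.03,-.03]).x
print("ins rot deg",np.degrees(q[:3]).round(2),"org mm",(q[3:6]*1000).round(1),resid(q).round(1))
E
python3 f2.py
```

```text
w [0.4602 0.307  0.2608] [[-0.4, -0.8], [0.7, 0.2], [-0.2, 0.4]]
t [0.46   0.3048 0.253 ] [[0.5, 0.3], [-0.1, 0.3], [-0.4, -0.4], [0.1, -0.2]]
s [0.4602 0.3055 0.2635] [[-0.2, 0.0], [0.1, 0.1], [-0.1, 0.1], [0.3, -0.1]]
all [0.4601 0.3065 0.2604] [[-0.3, -1.2], [0.8, -0.3], [-0.1, 0.0], [-0.1, 0.4], [-0.7, 0.2], [-0.9, -0.5], [-0.3, -0.2], [-0.4, 0.2], [-0.1, 0.4], [-0.5, 0.4], [-0.0, 0.1]]
ins rot deg [0.07 0.26 0.12] org mm [ 78.5   0.5 -10.1] [-0.7 -0.4  1.7 -0.3 -0.9  0.1 -0.4  0.6  0.4  0.  -0.1  0.   0.   0.1]
```

Run:
```python
from h import *
Q=flatR(.26); tcp=np.array([.4602,.3063,.020])-Q@mm(78.5,.5,-12.0); print(tcp)
plan([(tcp+[0,0,.05],Q,10),(tcp+[0,0,.001],Q,10,5)])
```

```text
[0.44050237 0.38229015 0.008     ]
call: [[0.41, -2.32, 4.72, 0.01, 0.02, -0.81, 10], [0.44, -2.32, 4.72, 0.02, 0.02, -0.8, 10], [0.48, -2.31, 4.73, 0.01, 0.02, -0.81, 10], [0, 0, 0.98, 0, 0, 0, 10], [0, 0, 0.98, 0, 0, 0, 10], [0, 0, 0.98, 0, 0, 0, 10], [0, 0, 0.98, 0, 0, 0, 10], [0, 0, 0.98, 0, 0, 0, 10]]
```

Request:
step_arm(
  targets=[
    [0.41,-2.32,4.72,0,0,-0.8,10],
    [0.44,-2.32,4.72,0,0,-0.8,10],
    [0.48,-2.31,4.73,0,0,-0.8,10],
    [0,0,0,0,0,0,10],
    [0,0,0,0,0,0,10],
    [0,0,0,0,0,0,10],
  ],
)

```text
time_s: 13.68
eef_pos: [0.441, 0.384, 0.0603]
tool_rot: [-0.002, 0.793, -0.609, -0.0]
contact_force: [-0.9, -0.2, -0.7]
gripper_width: 0.309
```

Run:
```python
from h import *
from bench import r
snap("w9",r)
crop("w9",0,0,640,400,1.25,"w9b")
Q=flatR(.26); tcp=np.array([.4602,.3063,.020])-Q@mm(78.5,.5,-12.0)
plan([(tcp+[0,0,.001],Q,10,5)])
```

```text
t 13.675 [0.441  0.384  0.0603] [-1.700e-03  7.931e-01 -6.090e-01 -2.000e-04]
call: [[0.04, 0.02, 1.02, -0.03, 0.03, 0.02, 10], [0.03, 0.02, 1.03, -0.03, 0.03, 0.01, 10], [0.04, 0.02, 1.02, -0.03, 0.03, 0.02, 10], [0.03, 0.02, 1.03, -0.03, 0.02, 0.01, 10], [0.04, 0.02, 1.02, -0.02, 0.03, 0.02, 10]]
```

View pics/w9b.png

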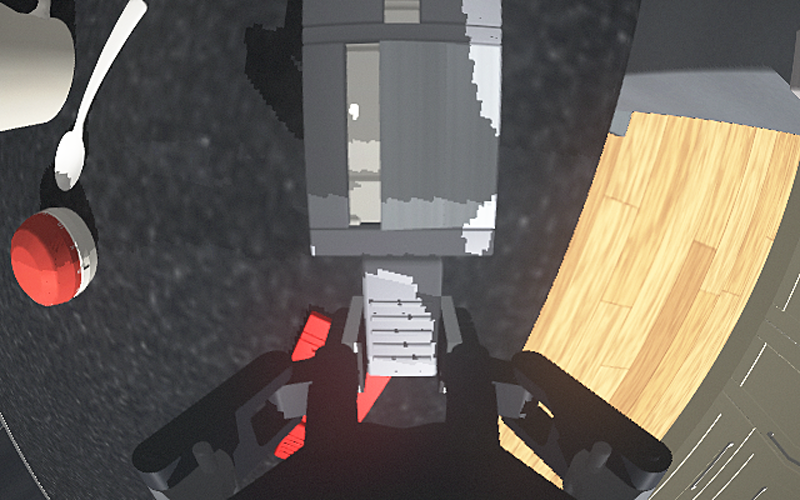

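Run:
```python
from h import *
w=W("w8")
Q=flatR(.26); o=np.array([.4602,.3063,0]); Rz=R.from_euler('z',.26).as_matrix()
for uv in [(273,231),(318,247),(330,256),(304,330),(250,312),(284,322),(277,354),(253,350)]:
    P=atz(w,uv[0]/1.25,uv[1]/1.25,.006); print(uv,P.round(3),"tray frame",((P-o)@Rz*1000).round(0))
```

```text
(273, 231) [0.482 0.432 0.006] tray frame [ 53. 116.   6.]
(318, 247) [0.437 0.438 0.006] tray frame [ 11. 133.   6.]
(330, 256) [0.424 0.444 0.006] tray frame [  0. 143.   6.]
(304, 330) [0.439 0.533 0.006] tray frame [ 38. 225.   6.]
(250, 312) [0.5   0.527 0.006] tray frame [ 95. 203.   6.]
(284, 322) [0.462 0.529 0.006] tray frame [ 59. 215.   6.]
(277, 354) [0.467 0.574 0.006] tray frame [ 75. 257.   6.]
(253, 350) [0.495 0.577 0.006] tray frame [103. 253.   6.]
```

Request:
step_arm(
  targets=[
    [0.04,0.02,1.03,0,0,0,10],
    [0.04,0.02,1.03,0,0,0,10],
    [0.04,0.02,1.03,0,0,0,10],
    [0.04,0.02,1.03,0,0,0,10],
    [0.04,0.02,0.9,0,0,0,10],
    [0,0,0,0,0,0,10],
  ],
)

```text
time_s: 14.48
eef_pos: [0.4396, 0.3812, 0.0073]
tool_rot: [0.0, 0.793, -0.609, -0.001]
contact_force: [-0.2, -0.1, 0.4]
gripper_width: 0.312
```

Run:
```python
from h import *
from bench import r
s=r.read_state(); print(s["eef_pos"],s["contact_force"],s["ft_torque"])
snap("w10",r)
crop("w10",160,0,480,250,2.4,"w10b")
```

```text
[0.43958094 0.38115746 0.00728039] [-0.23337098 -0.14439866  0.35218517] [-0.01688625  0.10097633  0.00891493]
t 14.475 [0.4396 0.3812 0.0073] [ 3.000e-04  7.931e-01 -6.090e-01 -9.000e-04]
```

View pics/w10b.png

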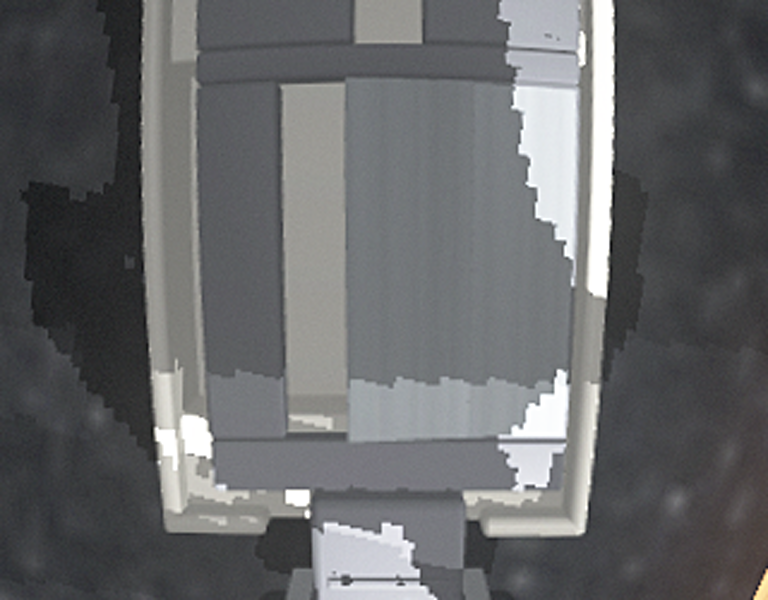

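Request:
step_arm(
  targets=[
    [0,-0.1,0,0,0,0,10],
    [0,0,0,0,0,0,50],
    [0,0,0,0,0,0,55],
    [0,0,0,0,0,0,55],
    [0,0,-3,0,0,0,55],
    [0,0,-5,0,0,0,55],
    [0,0,-5,0,0,0,55],
    [0,0,0,0,0,0,55],
  ],
)

```text
time_s: 15.52
eef_pos: [0.4437, 0.3833, 0.1426]
tool_rot: [-0.004, 0.793, -0.609, 0.001]
contact_force: [-0.3, 1.4, -0.5]
gripper_width: 0.549
```

Run:
```python
from h import *
from bench import r
snap("w11",r)
crop("w11",0,0,640,400,1.25,"w11b")
yaw=.161
Rz=R.from_euler('z',yaw).as_matrix()
plan([(np.array([.508,.079,.12])+Rz@mm(0,79,0),flatR(yaw),55)])
```

```text
t 15.525 [0.4437 0.3833 0.1426] [-0.0044  0.7932 -0.609   0.0008]
call: [[4.63, 0.14, 0.39, -0.04, 0.03, 1.15, 55], [4.63, 0.05, 0.39, -0.05, 0.04, 1.14, 55], [4.63, -0.05, 0.39, -0.04, 0.03, 1.15, 55], [4.63, -0.13, 0.39, -0.04, 0.04, 1.15, 55], [4.63, -0.23, 0.4, -0.04, 0.03, 1.15, 55]]
```

View pics/w11b.png

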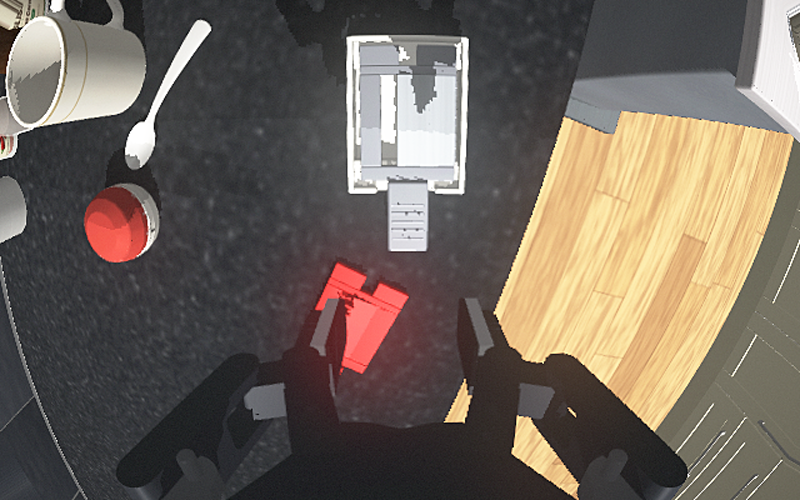

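Plain blade lies in the empty tray (tab through the gap at (407,215)); the red lookalike at (360,315) is untouched. On to the grey julienne blade with teeth.

Request:
step_arm(
  targets=[
    [4.63,0.14,0.39,0,0,1.15,55],
    [4.63,0.05,0.39,0,0,1.15,55],
    [4.63,-0.05,0.39,0,0,1.15,55],
    [4.63,-0.13,0.39,0,0,1.15,55],
    [4.63,-0.23,0.4,0,0,1.15,55],
    [0,0,0,0,0,0,55],
    [0,0,0,0,0,0,55],
  ],
)

```text
time_s: 16.45
eef_pos: [0.493, 0.156, 0.1167]
tool_rot: [0.001, 0.761, -0.648, -0.002]
contact_force: [-0.0, -0.2, -0.0]
gripper_width: 0.548
```

Run:
```python
from h import *
from bench import r
snap("w12",r)
crop("w12",200,0,440,300,2.5,"w12b")
```

```text
t 16.45 [0.493  0.156  0.1167] [ 7.000e-04  7.614e-01 -6.482e-01 -1.600e-03]
```

View pics/w12b.png

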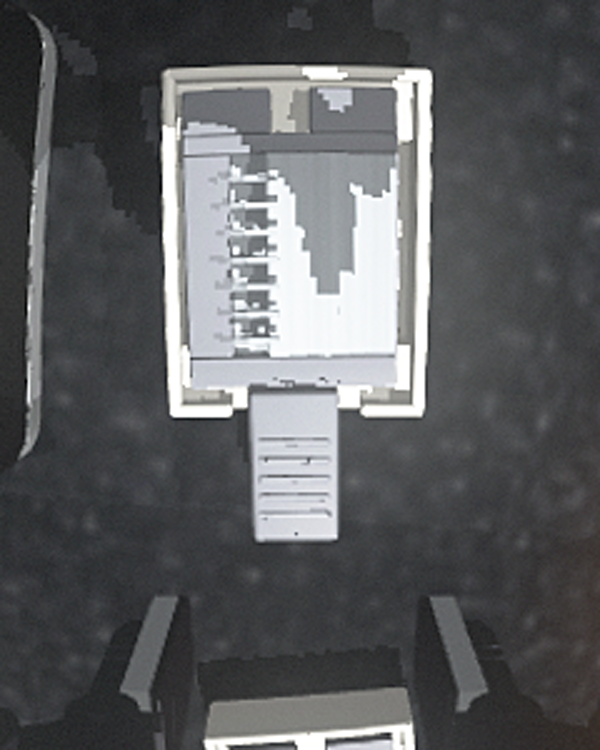

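Run:
```python
from h import *
from bench import r
w=W("w12"); c=lambda u,v:(200+u/2.5,v/2.5)
o=[(w,mm(*P),c(*uv)) for P,uv in [((14,96,10),(255,541)),((-14,96,10),(338,541)),((32,46,6),(192,387)),((-32,46,6),(396,385)),((32,-46,6),(183,91)),((-32,-46,6),(396,88))]]
p,res=fit(lambda p,P:flat(p[0],p[1],p[2],.02,P),o,[.508,.079,.16]); print(p,res.round(1).tolist())
Q=flatR(p[2]); tcp=np.array([p[0],p[1],.02-.0125+.0005])-Q@mm(79,0,0)
print(tcp)
plan([(tcp+[0,0,.03],Q,55,3),(tcp,Q,55,2)])
```

```text
[0.50817554 0.08084864 0.17332319] [[-0.8, 0.6], [0.7, 0.2], [-0.7, 0.8], [0.7, 0.4], [-0.9, -1.0], [1.1, -1.3]]
[0.49455146 0.15866499 0.008     ]
call: [[-0.06, -0.07, 2.63, 0.05, 0.03, -0.23, 55], [-0.06, -0.06, 2.64, 0.05, 0.03, -0.23, 55], [-0.06, -0.06, 2.63, 0.04, 0.03, -0.22, 55], [0, 0, 1.5, 0, 0, 0, 55], [0, 0, 1.5, 0, 0, 0, 55]]
```

Request:
step_arm(
  targets=[
    [-0.06,-0.07,2.63,0,0,-0.23,55],
    [-0.06,-0.07,2.63,0,0,-0.23,55],
    [-0.06,-0.06,2.63,0,0,-0.23,55],
    [0,0,1.5,0,0,0,55],
    [0,0,1.5,0,0,0,55],
    [0,0,0,0,0,0,55],
    [0,0,0,0,0,0,30],
    [0,0,0,0,0,0,15],
    [0,0,0,0,0,0,10],
    [0,0,0,0,0,0,10],
  ],
  newtons=70,
)

```text
time_s: 17.75
eef_pos: [0.496, 0.1584, 0.0096]
tool_rot: [-0.001, 0.766, -0.643, -0.0]
contact_force: [-0.6, 1.6, 5.0]
gripper_width: 0.311
```

Request:
step_arm(
  targets=[
    [0,0,-1,0,0,0,10],
    [0,0,-1.5,0,0,0,10],
    [0,0,-3,0,0,0,10],
    [0,0,-5,0,0,0,10],
    [0,0,-5,0,0,0,10],
    [0,0,-4,0,0,0,10],
    [0,0,0,0,0,0,10],
    [0,0,0,0,0,0,10],
  ],
)

```text
time_s: 18.75
eef_pos: [0.4953, 0.1579, 0.2039]
tool_rot: [0.0, 0.765, -0.643, -0.001]
contact_force: [-0.1, 0.7, -0.8]
gripper_width: 0.314
```

Run:
```python
from h import *
from bench import r
snap("w13",r)
crop("w13",180,0,460,310,2.5,"w13b")
print(r.read_state()["contact_force"])
```

```text
t 18.75 [0.4953 0.1579 0.2039] [ 0.      0.7655 -0.6435 -0.0008]
[-0.32396369  0.374734   -0.68414012]
```

View pics/w13b.png

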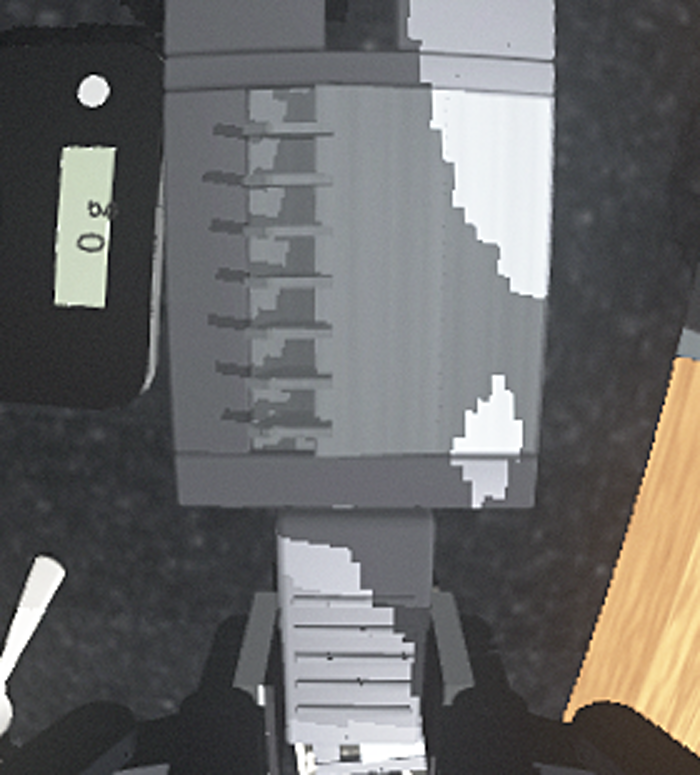

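```bash
cat >> h.py <<'E'
R0=np.array([[0,-1,0],[-1,0,0],[0,0,-1.]])
def insfit(name,pts,edge):
    w=W(name); TQ=np.load(f"pics/{name}.npz"); Rt=q2R(TQ["q"]); pt=TQ["p"]
    def ins(q,P): return (np.asarray(P)@(R0@R.from_rotvec(q[:3]).as_matrix()).T+q[3:6])@Rt.T+pt
    def resid(q):
        r=[]
        for P,uv in pts: r+=list(w.proj(ins(q,mm(*P)))[0]-uv)
        for (x,u,v),y in zip(edge,q[6:]): r+=list(w.proj(ins(q,[x/1000,y,.006]))[0]-[u,v])
        r+=list(q[:2]/.01*.3); r.append((q[5]+.0115)/.001*.5)
        return np.array(r)
    q=least_squares(resid,[0,0,0,.079,0,-.0125]+[-.03]*len(edge)).x
    print("ins rot deg",np.degrees(q[:3]).round(2),"org mm",(q[3:6]*1000).round(1),resid(q).round(1)); return q
E
python3 - <<'E'
from h import *
d=lambda u,v:(180+u/2.5,v/2.5)
q=insfit("w13",[((14,96,10),d(287,743)),((32,46,6),d(178,506)),((-32,46,6),d(534,507)),((5.7,-32,6),d(326,52)),((-5.7,-32,6),d(408,52))],[(32,*d(163,5)),(-32,*d(555,5))])
E
```

```text
ins rot deg [-1.01 -1.85 -0.54] org mm [78.1  1.3 -8.6] [-0.2  0.   0.5  0.8 -0.1  0.   0.8 -0.7 -3.4 -0.1  1.   0.   1.5 -0.
 -0.5 -1.   1.5]
```

```bash
cat >> h.py <<'E'
SR=q2R(np.array([.1593,-.6373,.7313,-.1833])/np.linalg.norm([.1593,-.6373,.7313,-.1833]))
E
python3 - <<'E'
from h import *
print("insert frame at grasp", R.from_euler('z',.1733).as_matrix().T@(np.array([.496,.1584,.0096])-[.5082,.0808,.02]))
print(np.degrees(R.from_matrix(TR.T@SR).as_rotvec()))
plan([(dp(-1.8,80.2,70),SR,10)])
E
```

```text
insert frame at grasp [ 0.00136361  0.07854133 -0.0104    ]
[ 0.11050835 -0.0157183  -0.10770886]
call: [[4.54, 0.94, 1.07, 4.67, 0.74, 2.9, 10], [4.57, 0.79, 1.05, 4.68, 0.74, 2.9, 10], [4.59, 0.65, 1.05, 4.67, 0.74, 2.89, 10], [4.61, 0.5, 1.07, 4.67, 0.74, 2.9, 10], [4.61, 0.36, 1.09, 4.68, 0.74, 2.9, 10], [4.62, 0.21, 1.13, 4.67, 0.74, 2.9, 10]]
```

Request:
step_arm(
  targets=[
    [4.54,0.94,1.07,4.67,0.74,2.9,10],
    [4.57,0.79,1.05,4.67,0.74,2.9,10],
    [4.59,0.65,1.05,4.67,0.74,2.9,10],
    [4.61,0.5,1.07,4.67,0.74,2.9,10],
    [4.61,0.36,1.09,4.67,0.74,2.9,10],
    [4.62,0.21,1.13,4.67,0.74,2.9,10],
    [0,0,0,0,0,0,10],
    [0,0,0,0,0,0,10],
    [0,0,0,0,0,0,10],
  ],
)

```text
time_s: 19.92
eef_pos: [0.4874, -0.119, 0.1398]
tool_rot: [0.16, -0.638, 0.731, -0.183]
contact_force: [-0.3, -0.9, -0.2]
gripper_width: 0.316
```

```bash
cat >> h.py <<'E'
def indeck(s):
    print("tcp deck mm",((DRm.T@(s["eef_pos"]-np.array([DK[0],DK[1],.078])))*1000).round(2),"rot err deg",R.from_matrix(SR.T@q2R(s["tool_rot"])).as_rotvec(degrees=True).round(2),"F",(DRm.T@s["contact_force"]).round(1),"t",s["time_s"])
E
python3 - <<'E'
from h import *
from bench import r
snap("w14",r); indeck(r.read_state())
crop("w14",140,0,500,300,2.2,"w14b")
plan([(dp(-1.8,80.2,15),SR,10,4)])
E
```

```text
t 19.925 [ 0.4874 -0.119   0.1398] [ 0.16   -0.6378  0.7307 -0.1833]
tcp deck mm [-0.15 81.54 70.22] rot err deg [ 0.07 -0.08 -0.1 ] F [ 0.7 -0.3 -0.4] t 19.975
call: [[0.04, 0.05, 1.38, -0.02, 0.02, 0.02, 10], [0.03, 0.04, 1.38, -0.02, 0.02, 0.03, 10], [0.04, 0.05, 1.38, -0.01, 0.02, 0.02, 10], [0.03, 0.04, 1.38, -0.02, 0.02, 0.03, 10]]
```

View pics/w14b.png

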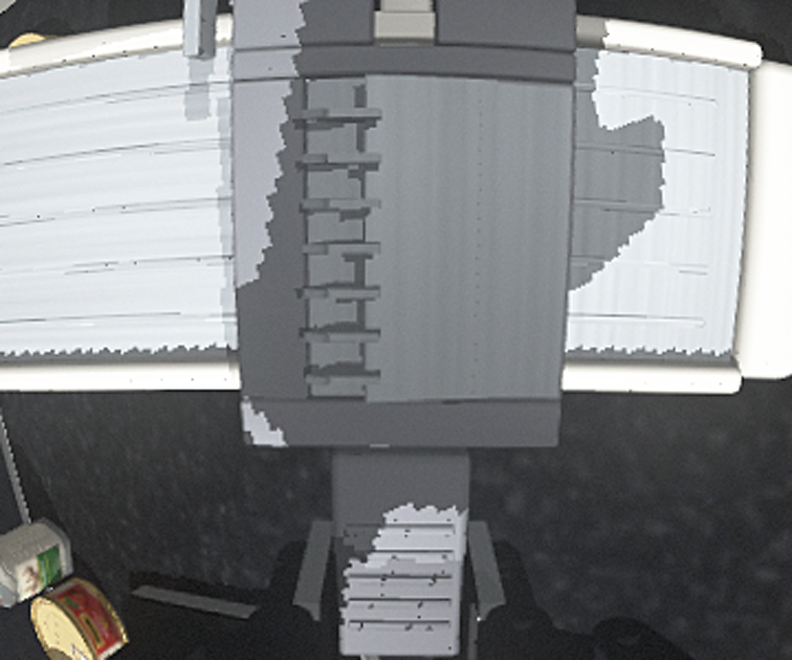

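```bash
cat >> h.py <<'E'
JR=SR@R.from_rotvec([0,0,-.5],degrees=True).as_matrix()
E
python3 - <<'E'
from h import *
plan([(dp(-1.8,80.0,8),JR,10,5)])
E
```

```text
call: [[0.03, 0.04, 1.24, -0.01, 0.02, -0.08, 10], [0.03, 0.03, 1.25, -0.02, 0.01, -0.08, 10], [0.04, 0.04, 1.24, -0.01, 0.02, -0.08, 10], [0.03, 0.04, 1.25, -0.02, 0.01, -0.08, 10], [0.03, 0.03, 1.24, -0.01, 0.02, -0.08, 10]]
```

Request:
step_arm(
  targets=[
    [0.03,0.04,1.24,0,0,-0.08,10],
    [0.03,0.03,1.25,0,0,-0.08,10],
    [0.04,0.04,1.24,0,0,-0.08,10],
    [0.03,0.04,1.25,0,0,-0.08,10],
    [0.03,0.03,1.24,0,0,-0.08,10],
    [0,0,0,0,0,0,10],
    [0,0,0,0,0,0,10],
  ],
)

```text
time_s: 20.85
eef_pos: [0.5142, -0.1254, 0.084]
tool_rot: [0.159, -0.64, 0.729, -0.184]
contact_force: [-0.2, -0.2, 0.4]
gripper_width: 0.313
```

Run:
```python
from h import *
from bench import r
snap("w15",r); indeck(r.read_state())
crop("w15",230,0,420,110,4.2,"w15b")
crop("w15",140,0,500,300,2.2,"w15c")
plan([(dp(-1.8,80.0,-8),JR,10,3)])
```

```text
t 20.85 [ 0.5142 -0.1254  0.084 ] [ 0.1592 -0.6397  0.7291 -0.1841]
tcp deck mm [-2.05 78.81  8.2 ] rot err deg [ 0.09 -0.01 -0.38] F [-1.1  0.7 -1. ] t 20.9
call: [[-0.04, -0.01, 0.54, -0.03, 0, -0.04, 10], [-0.04, 0, 0.54, -0.03, 0, -0.04, 10], [-0.04, -0.01, 0.54, -0.03, 0.01, -0.04, 10]]
```

View pics/w15b.png

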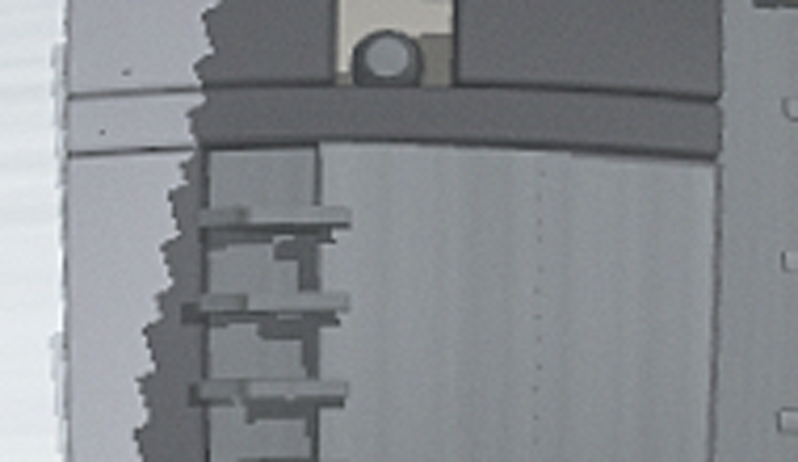

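View pics/w15c.png

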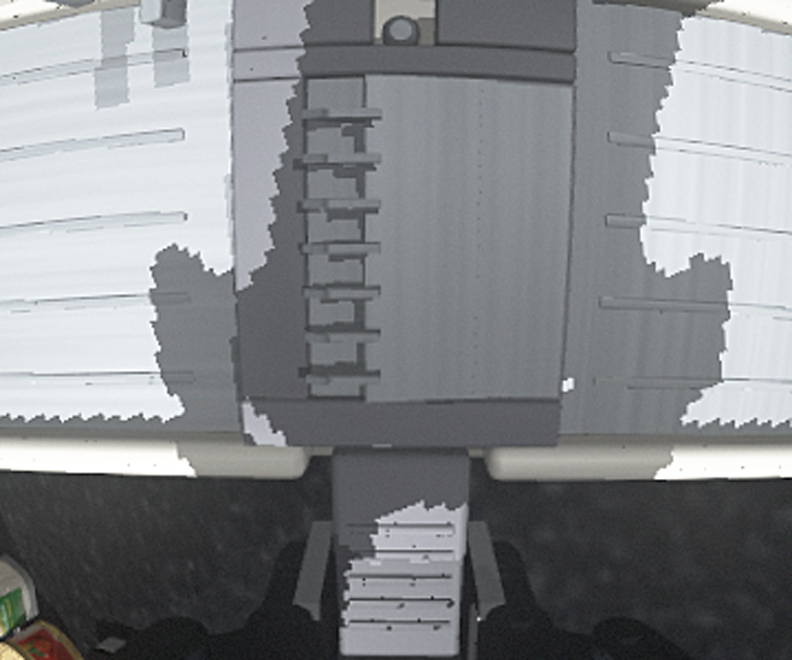

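Run:
```python
from h import *
c=lambda u,v:(230+u/4.2,v/4.2)
def tz(uv,z):
    d=np.array(uv)-[321.093,189.3265]; r_=np.hypot(*d);th=r_/309.7069
    a=Ttc[:3,:3]@np.array([*(d/r_*np.sin(th)),np.cos(th)]); o=Ttc[:3,3]; return ((o+a*(z-o[2])/a[2])*1000).round(2)
print("pin top",tz(c(388,54),-.0018),"[pin mid top also]")
for n,uv in [("notchL",(335,84)),("notchR",(458,84)),("notchL top",(335,5)),("notchR top",(456,5)),("left edge up",(68,95)),("right edge up",(720,98))]: print(n,tz(c(*uv),-.0175))
c2=lambda u,v:(140+u/2.2,v/2.2)
for n,uv in [("carr L",(243,445)),("carr R",(559,445))]: print(n,tz(c2(*uv),-.0175))
for n,uv in [("tab L",(342,655)),("tab R",(459,655))]: print(n,tz(c2(*uv),-.0215))
```

```text
pin top [116.4    0.57  -1.8 ] [pin mid top also]
notchL [109.57  -4.4  -17.5 ]
notchR [109.62   7.02 -17.5 ]
notchL top [117.58  -4.42 -17.5 ]
notchR top [117.64   6.85 -17.5 ]
left edge up [109.74 -29.73 -17.5 ]
right edge up [109.67  32.   -17.5 ]
carr L [ 33.79 -30.83 -17.5 ]
carr R [ 33.83  32.   -17.5 ]
tab L [-14.91 -12.46 -21.5 ]
tab R [-14.91  13.57 -21.5 ]
```

Run:
```python
from h import *
from bench import r
plan([(dp(-1.5,78.3,-6),q2R(r.read_state()["tool_rot"]),10,3)])
```

```text
call: [[0.02, -0.02, 0.47, 0, 0, 0, 10], [0.01, -0.01, 0.48, 0, 0, 0, 10], [0.02, -0.02, 0.47, 0, 0, 0, 10]]
```

Request:
step_arm(
  targets=[
    [0.02,-0.02,0.47,0,0,0,10],
    [0.01,-0.01,0.48,0,0,0,10],
    [0.02,-0.02,0.47,0,0,0,10],
    [0,0,0,0,0,0,10],
    [0,0,0,0,0,0,10],
  ],
)

```text
time_s: 21.52
eef_pos: [0.5212, -0.1268, 0.0716]
tool_rot: [0.159, -0.64, 0.729, -0.184]
contact_force: [-0.0, 0.3, -0.9]
gripper_width: 0.314
```

Run:
```python
from h import *
from bench import r
snap("w16",r); indeck(r.read_state())
crop("w16",140,0,500,300,2.2,"w16c")
```

```text
t 21.525 [ 0.5212 -0.1268  0.0716] [ 0.1592 -0.6397  0.7291 -0.1841]
tcp deck mm [-1.74 78.44 -6.17] rot err deg [ 0.07 -0.02 -0.38] F [-0.  -0.2 -1.1] t 21.575
```

View pics/w16c.png

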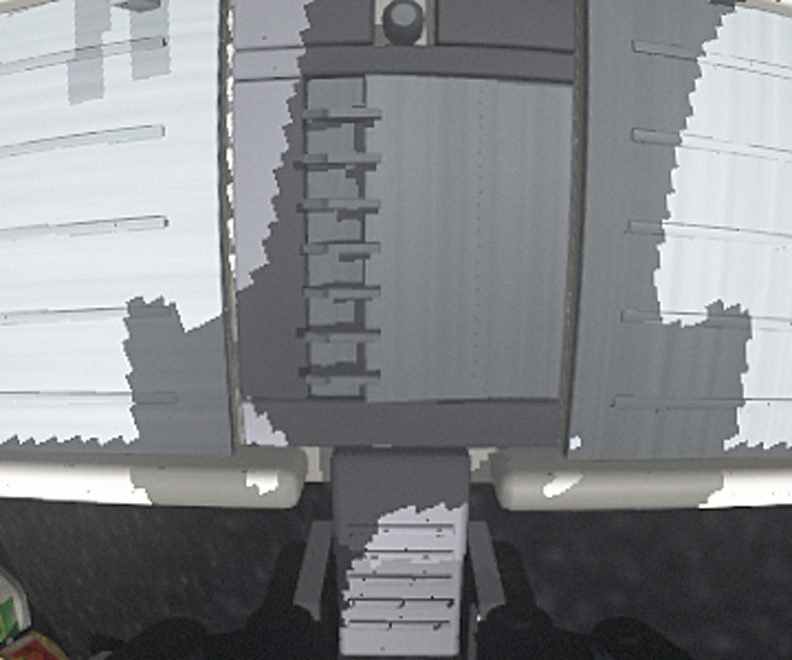

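Request:
step_arm(
  targets=[
    [0,0,0.2,0,0,0,10],
    [0,0,0.2,0,0,0,10],
    [0,0,0.15,0,0,0,10],
    [0,0,0,0,0,0,10],
  ],
)

```text
time_s: 22.08
eef_pos: [0.5236, -0.127, 0.0677]
tool_rot: [0.159, -0.64, 0.729, -0.185]
contact_force: [-10.4, 3.1, 15.1]
gripper_width: 0.312
```

Run:
```python
from h import *
from bench import r
indeck(r.read_state())
```

```text
tcp deck mm [ -1.52  78.56 -10.91] rot err deg [ 0.1   0.   -0.39] F [-2.4  1.6 18.4] t 22.075
```

Request:
step_arm(
  targets=[
    [0,0,-0.1,0,0,0,10],
    [0,0,0,0,0,0,45],
    [0,0,0,0,0,0,55],
    [0,0,0,0,0,0,60],
    [0,0,-3,0,0,0,60],
    [0,0,-4,0,0,0,60],
    [0,0,-3,0,0,0,60],
    [0,0,0,0,0,0,60],
    [0,0,0,0,0,0,60],
  ],
)

```text
time_s: 23.2
eef_pos: [0.4765, -0.1206, 0.1553]
tool_rot: [0.159, -0.64, 0.729, -0.184]
contact_force: [0.1, 1.2, -0.7]
gripper_width: 0.603
```

Run:
```python
from h import *
from bench import r
snap("w17",r); indeck(r.read_state())
crop("w17",220,0,420,250,3,"w17b")
```

```text
t 23.2 [ 0.4765 -0.1206  0.1553] [ 0.1591 -0.6396  0.7291 -0.1841]
tcp deck mm [-2.85 78.52 88.47] rot err deg [-0.01 -0.04 -0.36] F [0.1 0.1 0.4] t 23.25
```

View pics/w17b.png

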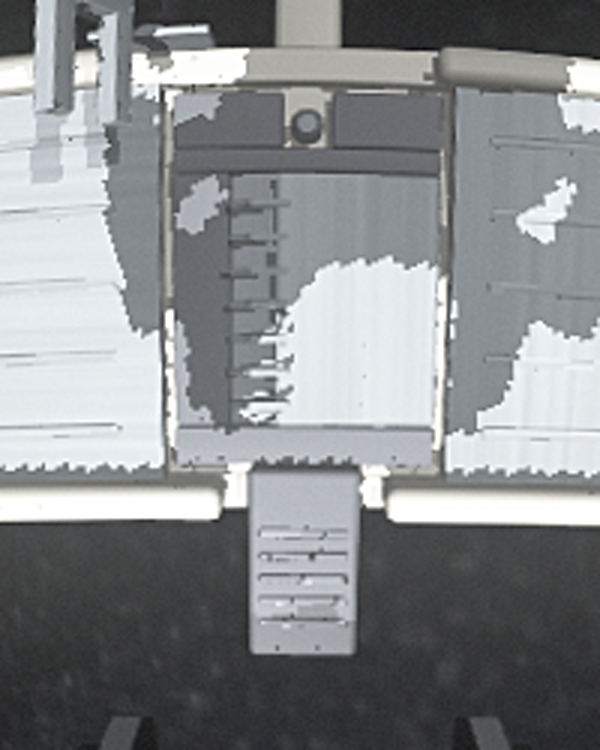

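Run:
```python
from h import *
from bench import r
p=r.read_state()["eef_pos"]
plan([(p+[0.01,0,.10],None,60,2),(leverpt(1.9)+[.001,0,.065],LR,55)])
```

```text
call: [[-0.05, -2.79, -4.18, 0, 0, 0, 60], [-0.05, -2.8, -4.17, 0, 0, 0, 60], [1.47, -0.65, 0.3, -2.21, 2.2, 8.85, 55], [1.35, -0.88, 0.32, -2.21, 2.2, 8.85, 55], [1.17, -1.09, 0.34, -2.21, 2.2, 8.85, 55], [0.99, -1.27, 0.33, -2.21, 2.2, 8.85, 55], [0.76, -1.41, 0.31, -2.21, 2.21, 8.85, 55], [0.52, -1.53, 0.28, -2.21, 2.2, 8.85, 55], [0.27, -1.6, 0.24, -2.21, 2.2, 8.85, 55], [0.02, -1.63, 0.18, -2.21, 2.2, 8.85, 55]]
call: [[-0.25, -1.61, 0.11, -2.21, 2.2, 8.85, 55], [-0.49, -1.56, 0.03, -2.21, 2.2, 8.85, 55]]
```

Request:
step_arm(
  targets=[
    [-0.05,-2.8,-4.18,0,0,0,60],
    [-0.05,-2.8,-4.18,0,0,0,60],
    [1.47,-0.65,0.3,-2.21,2.2,8.85,55],
    [1.35,-0.88,0.32,-2.21,2.2,8.85,55],
    [1.17,-1.09,0.34,-2.21,2.2,8.85,55],
    [0.99,-1.27,0.33,-2.21,2.2,8.85,55],
    [0.76,-1.41,0.31,-2.21,2.2,8.85,55],
    [0.52,-1.53,0.28,-2.21,2.2,8.85,55],
    [0.27,-1.6,0.24,-2.21,2.2,8.85,55],
    [0.02,-1.63,0.18,-2.21,2.2,8.85,55],
  ],
)

```text
time_s: 24.5
eef_pos: [0.5282, -0.2452, 0.2576]
tool_rot: [0.034, -0.083, 0.995, -0.04]
contact_force: [-0.1, -0.4, 0.5]
gripper_width: 0.551
```

Request:
step_arm(
  targets=[
    [-0.25,-1.61,0.11,-2.21,2.2,8.85,55],
    [-0.49,-1.56,0.03,-2.21,2.2,8.85,55],
    [0,0,0,0,0,0,55],
    [0,0,0,0,0,0,55],
    [0,0,0,0,0,0,55],
  ],
)

```text
time_s: 25.12
eef_pos: [0.5378, -0.275, 0.2608]
tool_rot: [0.001, 0.068, 0.998, -0.0]
contact_force: [0.0, 0.6, 0.5]
gripper_width: 0.546
```

Run:
```python
from h import *
from bench import r
snap("w18",r)
crop("w18",160,100,480,400,2.4,"w18b")
w=W("w18"); print((w.proj(leverpt(1.9))-[160,100])*2.4,(w.proj(leverpt(1.9,101.))-[160,100])*2.4)
plan([(leverpt(1.9)+[.001,0,-.014],LR,50,3)])
```

```text
t 25.125 [ 0.5378 -0.275   0.2608] [ 7.000e-04  6.850e-02  9.977e-01 -2.000e-04]
[[383.31145757 246.50304002]] [[383.0781722  268.97042321]]
call: [[0, -0.02, 2.69, -0.01, 0.04, 0.03, 50], [0, -0.03, 2.69, -0.02, 0.03, 0.04, 50], [-0.01, -0.03, 2.69, -0.01, 0.04, 0.03, 50]]
```

View pics/w18b.png

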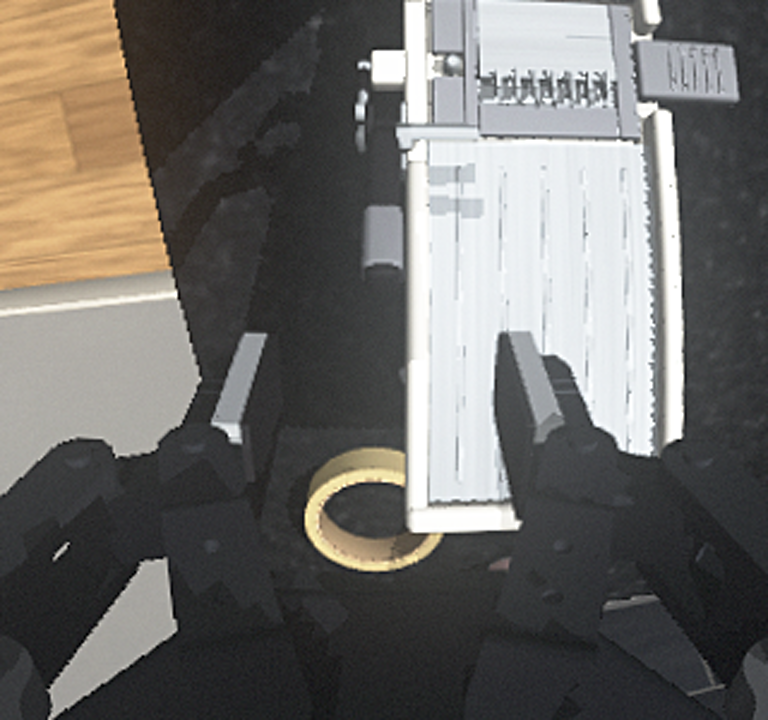

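Request:
step_arm(
  targets=[
    [0,0,2.69,0,0,0,50],
    [0,-0.03,2.69,0,0,0,45],
    [0,-0.03,2.69,0,0,0,40],
    [0,0,0,0,0,0,30],
    [0,0,0,0,0,0,10],
    [0,0,0,0,0,0,0],
    [0,0,0,0,0,0,0],
    [0,0,0,0,0,0,0],
  ],
  newtons=35,
)

```text
time_s: 26.18
eef_pos: [0.5383, -0.2765, 0.1813]
tool_rot: [0.001, 0.069, 0.998, -0.0]
contact_force: [-2.9, 1.1, 4.4]
gripper_width: 0.137
```

Run:
```python
from h import *
from bench import r
s=r.read_state(); off=s["eef_pos"]-leverpt(1.9); print(off,s["contact_force"],s["gripper_width"])
plan([(leverpt(t)+off,None,0,1) for t in np.linspace(1.9,-.01,20)[1:]])
```

```text
[ 0.00136304 -0.00068182 -0.01304798] [-2.85363184  1.10339062  4.40306264] 0.1373426905143339
call: [[0.88, 0, -0.08, 0, 0, 0, 0], [0.88, 0, 0, 0, 0, 0, 0], [0.88, 0, 0.1, 0, 0, 0, 0], [0.87, 0, 0.18, 0, 0, 0, 0], [0.84, 0, 0.27, 0, 0, 0, 0], [0.81, 0, 0.35, 0, 0, 0, 0], [0.77, 0, 0.44, 0, 0, 0, 0], [0.73, 0, 0.5, 0, 0, 0, 0], [0.67, 0, 0.58, 0, 0, 0, 0], [0.61, 0, 0.64, 0, 0, 0, 0]]
call: [[0.54, 0, 0.7, 0, 0, 0, 0], [0.47, 0.01, 0.75, 0, 0, 0, 0], [0.39, 0, 0.79, 0, 0, 0, 0], [0.31, 0, 0.83, 0, 0, 0, 0], [0.22, 0, 0.86, 0, 0, 0, 0], [0.14, 0, 0.87, 0, 0, 0, 0], [0.05, 0, 0.89, 0, 0, 0, 0], [-0.04, 0, 0.88, 0, 0, 0, 0], [-0.13, 0, 0.87, 0, 0, 0, 0]]
```

Request:
step_arm(
  targets=[
    [0.88,0,-0.08,0,0,0,0],
    [0.88,0,0,0,0,0,0],
    [0.88,0,0.1,0,0,0,0],
    [0.87,0,0.18,0,0,0,0],
    [0.84,0,0.27,0,0,0,0],
    [0.81,0,0.35,0,0,0,0],
    [0.77,0,0.44,0,0,0,0],
    [0.73,0,0.5,0,0,0,0],
    [0.67,0,0.58,0,0,0,0],
    [0.61,0,0.64,0,0,0,0],
  ],
)

```text
time_s: 27.42
eef_pos: [0.4616, -0.266, 0.1545]
tool_rot: [0.004, 0.069, 0.998, -0.002]
contact_force: [-4.0, 5.0, 19.5]
gripper_width: 0.136
```

Request:
step_arm(
  targets=[
    [0.54,0,0.7,0,0,0,0],
    [0.47,0,0.75,0,0,0,0],
    [0.39,0,0.79,0,0,0,0],
    [0.31,0,0.83,0,0,0,0],
    [0.22,0,0.86,0,0,0,0],
    [0.14,0,0.87,0,0,0,0],
    [0.05,0,0.89,0,0,0,0],
  ],
)

```text
time_s: 28.3
eef_pos: [0.437, -0.2624, 0.0933]
tool_rot: [-0.0, 0.07, 0.998, -0.0]
contact_force: [-6.3, 1.5, 3.2]
gripper_width: 0.138
```

Request:
step_arm(
  targets=[
    [-0.04,0,0.88,0,0,0,0],
    [-0.13,0,0.87,0,0,0,0],
    [0,0,0,0,0,0,0],
    [0,0,0,0,0,0,0],
  ],
)

```text
time_s: 28.8
eef_pos: [0.4385, -0.2626, 0.075]
tool_rot: [-0.001, 0.07, 0.998, -0.0]
contact_force: [-4.8, -0.2, -1.9]
gripper_width: 0.134
```

Run:
```python
from h import *
from bench import r
s=r.read_state(); print(s["eef_pos"]-leverpt(0),s["contact_force"],s["gripper_width"])
```

```text
[-0.00057522 -0.00045968 -0.01574244] [-4.81296697 -0.16296853 -1.88582888] 0.1339938174419156
```

Request:
step_arm(
  targets=[
    [0,0,0,0,0,0,25],
    [0,0,0,0,0,0,30],
    [0,0,-1,0,0,0,35],
    [0,0,-4,0,0,0,45],
    [0,0,-5,0,0,0,50],
    [-3,3,-5,0,0,0,50],
    [-3,5,-4,0,0,0,50],
    [0,0,0,0,0,0,50],
    [0,0,0,0,0,0,50],
  ],
)

```text
time_s: 29.92
eef_pos: [0.5047, -0.1982, 0.259]
tool_rot: [0.001, 0.069, 0.998, -0.001]
contact_force: [-0.5, -0.9, -0.3]
gripper_width: 0.497
```

Run:
```python
from h import *
from bench import r
snap("w19",r); print(r.read_state()["contact_force"])
crop("w19",140,40,380,260,3.3,"w19b")
crop("w19",0,0,640,400,1.25,"w19c")
w=W("w19")
for t in (0,.05,.1,.2): print(t,(w.proj(leverpt(t,101.))-[140,40])*3.3,(w.proj(leverpt(t))-[140,40])*3.3)
print((w.proj(np.array([dp(14,96,10),dp(-14,96,10),dp(32,46,6),dp(-32,46,6),dp(0,-38,10)]))-[140,40])*3.3)
cv2.imwrite("pics/s_end.png",r.capture("scene"))
crop("s_end",170,110,430,370,2.2,"s_endb")
```

```text
t 29.925 [ 0.5047 -0.1982  0.259 ] [ 8.000e-04  6.900e-02  9.976e-01 -5.000e-04]
[-0.19948432 -0.24698774 -0.3160407 ]
0 [[362.42238958 203.23782703]] [[362.02891613 244.85095844]]
0.05 [[358.65904875 201.4243612 ]] [[358.73820545 243.83996895]]
0.1 [[354.77545619 200.38967219]] [[355.36032216 243.53209672]]
0.2 [[346.66509851 200.82028818]] [[348.36531631 245.14889509]]
[[878.88722236 462.912055  ]
 [874.40386244 379.07576762]
 [725.87862442 520.1272651 ]
 [721.39792336 327.34492171]
 [461.96170872 418.37903156]]
```

View pics/w19b.png

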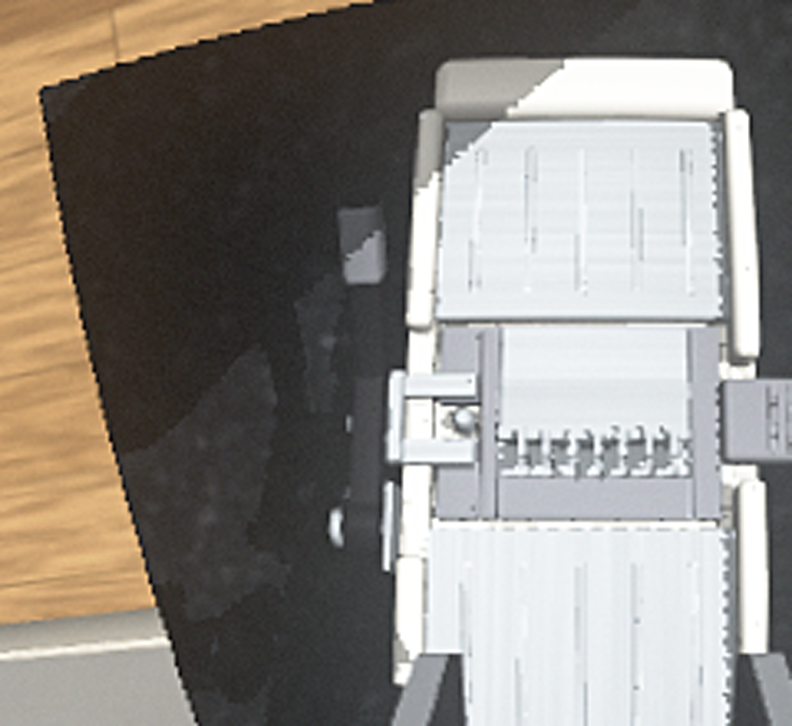

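View pics/s_endb.png

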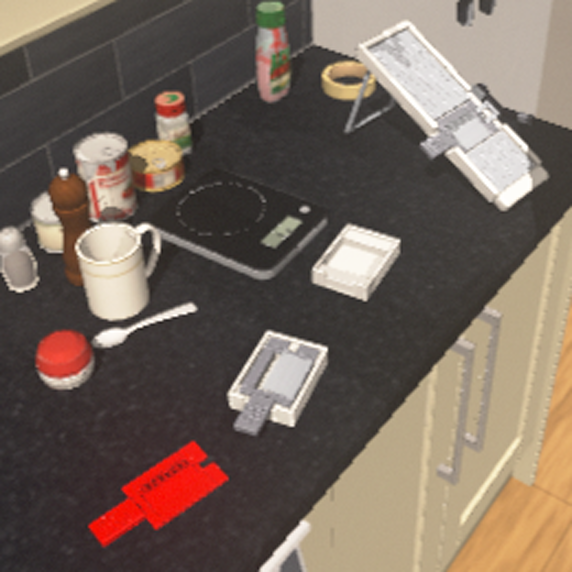

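View pics/w19c.png

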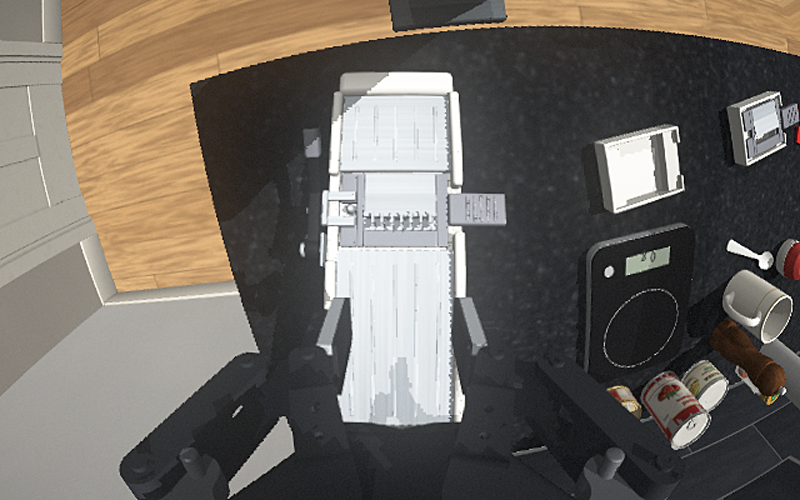

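Run:
```python
from bench import r
print(r.hand_in())
```

```text
the job is handed in; nothing more can be done
None
```

The slicer is changed over to the julienne blade, and I handed the job in at about 30 s of the 72 s allowed. No verdict came back, so what follows rests on my own last checks.

**What I did:**
1. Pinched the clamp lever and swung it right open.
2. Lifted the plain blade out square to the deck and laid it in the empty tray, with its tab through the gap.
3. Took the grey julienne blade from its tray and lowered it over the locating pin until it pressed on the seat with about 18 N.
4. Swung the lever back shut and moved the arm clear.

**What the last pictures showed:**
- **Julienne blade:** flush in the bay with the pin in its notch.
- **Lever:** the fork lies flat over the notched end. The lever's end is within about 1 px of where it should be when shut. I checked this only by eye in the picture and did not push on it afterwards.
- **Plain blade:** lying inside the tray.
- **Bystanders:** the mug, egg timer, teaspoon and red lookalike appear where they were at the start.
- **Forces:** I saw no more than about 20 N on the tool at the readings I took, and nothing was touching the robot at the end.

**Disagreements:**
- The first wrist-camera fit of the trays was off at one corner, so I measured both again before using them.
- The deck position appeared about 1.5 mm off in a later wrist picture.
- The julienne blade sat about half a degree turned in the gripper. I corrected for these last two before seating it.

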